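# Pack the gloss finish samples away in their carrier

## Task

The client meeting is over, so pack the gloss samples away: fold the carrier's handle right over to its stop, clear of the slots, then take every sample out of the wooden stand and stand each one fully down in its own slot of the carrier, touching only its narrow edges, never its polished faces, and without dropping it. When all are in, swing the handle fully upright over them and push the lock pin fully home through the handle's arm and the end plate so that it cannot fold. Leave the other things on the worktop where they are.

Things in the scene. Friction and masses are not known exactly. Their poses are not given: they have to be found in the camera images.
- carrier: Fixed aluminium sample carrier, tray 120 (x) x 244 (y) mm; origin at the centre of its underside, z up. Five slots, one sample each, at y = -72, -36, 0, 36, 72 mm; a sample's faces look along carrier y, its width lies along x. End plates 12 mm thick, 40 wide (x), 121 high, centred at y = -110 and 110 mm.
- slot_mid (a point): Floor of the middle slot, at (0, 0, 10) mm of the carrier; all five are alike. Foam slot 9 mm wide (y) up to 26 mm above the floor, 13 mm wide from there to the foam's top 35 mm above the floor; 71 mm long (x) between side rails that end 38 mm above the floor.
- handle (a joint): Carry handle: two arms outside the end plates, hinged on a line along carrier y at x = 0, z = 40 mm, joined by a bar 95 mm from it. 0 = fully upright against a stop, bar over the slots at z = 135 mm, blocking them; grows as it folds towards carrier -x to a stop at 1.10 rad (bar at x = -85, z = 83 mm). Friction of 0.08 N m holds it near upright; past about 0.6 rad it falls to the stop.
- handle_bar (a point): Middle of the handle's bar, on its axis. The bar lies along carrier y; its black rubber sleeve is 18 mm in diameter and 120 mm long.
- pin_hole (a point): Mouth of the lock-pin hole on the outer side of the handle's arm at the carrier's -y end, handle upright; fixed at (0, -125.5, 105) mm of the carrier. The hole runs along carrier +y, 10.5 mm in diameter, through the arm (8 mm), a 1.5 mm gap and the end plate (12 mm); the two holes line up only with the handle fully upright.
- lock_pin: Loose lock pin, 35 g, lying on its flat orange grip of 56 (x) x 22 (y) x 14 (z) mm; origin at the centre of the grip's underside. A steel shaft 8 mm in diameter, 34 mm long, its last 4 mm tapered, points along +x from the grip's end at x = 28 mm, axis at z = 7 mm. Home when that end of the grip rests on the handle's arm. Small wire ring on the tail.
- pin_tip (a point): Tip of the pin's shaft, at (62, 0, 7) mm in the pin's frame.
- stand: Fixed wooden display stand, 112 (x) x 200 (y) x 34 mm high; origin at the centre of its underside. Five grooves 9 mm wide, 70 mm long along x, floor at z = 8 mm, at y = -72, -36, 0, 36, 72 mm; the samples stand upright in some of them.
- white: Gloss finish sample, white: thin plate 60 (x) x 6 (y) x 110 (z) mm, 85 g, upright in the stand. Origin at the middle of its bottom edge, z up. Its polished faces look along +y and -y; only the narrow edges (darker; the upright ones at x = -30 and 30 mm) may be touched by the robot. May be absent.
- sage: Gloss finish sample, sage-green: thin plate 60 (x) x 6 (y) x 110 (z) mm, 85 g, upright in the stand. Origin at the middle of its bottom edge, z up. Its polished faces look along +y and -y; only the narrow edges (darker; the upright ones at x = -30 and 30 mm) may be touched by the robot. May be absent.
- navy: Gloss finish sample, navy-blue: thin plate 60 (x) x 6 (y) x 110 (z) mm, 85 g, upright in the stand. Origin at the middle of its bottom edge, z up. Its polished faces look along +y and -y; only the narrow edges (darker; the upright ones at x = -30 and 30 mm) may be touched by the robot. May be absent.
- brick: Gloss finish sample, brick-red: thin plate 60 (x) x 6 (y) x 110 (z) mm, 85 g, upright in the stand. Origin at the middle of its bottom edge, z up. Its polished faces look along +y and -y; only the narrow edges (darker; the upright ones at x = -30 and 30 mm) may be touched by the robot. May be absent.
- yellow: Gloss finish sample, yellow: thin plate 60 (x) x 6 (y) x 110 (z) mm, 85 g, upright in the stand. Origin at the middle of its bottom edge, z up. Its polished faces look along +y and -y; only the narrow edges (darker; the upright ones at x = -30 and 30 mm) may be touched by the robot. May be absent.
- mug: White mug, 80 mm wide, 88 mm high. Not part of the job: leave where it is. Origin at the centre of its underside.
- tape_measure: Yellow tape measure lying on its side, 66 x 58 x 34 mm. Not part of the job: leave where it is. Origin at the centre of its underside.
- colour_fan: Closed colour fan deck, 50 x 150 x 26 mm, slightly fanned at the top. Not part of the job: leave where it is. Origin at the centre of its underside.
- herb_pot: Herb in a white pot, 84 mm wide, about 115 mm high. Not part of the job: leave where it is. Origin at the centre of its underside.
- dispenser: White ceramic bottle with a black cap, 64 mm wide, 170 mm high. Not part of the job: leave where it is. Origin at the centre of its underside.
- polish_bottle: Amber bottle of polish, 60 mm wide, 160 mm high. Not part of the job: leave where it is. Origin at the centre of its underside.
- bowl: Blue bowl, 120 mm wide, 50 mm high. Not part of the job: leave where it is. Origin at the centre of its underside.

How it is judged (in metres and radians):
On the way, in this order (a step that is already met when the one before it is completed fails the run):
1. the handle is folded over to its stop (value of joint handle above 0.95 rad), for 0.2 s.
2. every sample stands fully down in a slot of the carrier, handle still folded (x of white in the frame of carrier between -0.012 and 0.012 m and y of white in the frame of carrier between -0.09 and 0.09 m and z of white in the frame of carrier between 0.005 and 0.014 m and angle between each of white, sage, navy, brick, yellow's own z axis and vertical below 0.16 rad and x of sage in the frame of carrier between -0.012 and 0.012 m and y of sage in the frame of carrier between -0.09 and 0.09 m and z of sage in the frame of carrier between 0.005 and 0.014 m and x of navy in the frame of carrier between -0.012 and 0.012 m and y of navy in the frame of carrier between -0.09 and 0.09 m and z of navy in the frame of carrier between 0.005 and 0.014 m and x of brick in the frame of carrier between -0.012 and 0.012 m and y of brick in the frame of carrier between -0.09 and 0.09 m and z of brick in the frame of carrier between 0.005 and 0.014 m and x of yellow in the frame of carrier between -0.012 and 0.012 m and y of yellow in the frame of carrier between -0.09 and 0.09 m and z of yellow in the frame of carrier between 0.005 and 0.014 m and value of joint handle above 0.8 rad), for 0.2 s.
3. the handle is fully upright over the samples (value of joint handle below 0.06 rad and x of white in the frame of carrier between -0.012 and 0.012 m and y of white in the frame of carrier between -0.09 and 0.09 m and z of white in the frame of carrier between 0.005 and 0.014 m and angle between each of white, sage, navy, brick, yellow's own z axis and vertical below 0.16 rad and x of sage in the frame of carrier between -0.012 and 0.012 m and y of sage in the frame of carrier between -0.09 and 0.09 m and z of sage in the frame of carrier between 0.005 and 0.014 m and x of navy in the frame of carrier between -0.012 and 0.012 m and y of navy in the frame of carrier between -0.09 and 0.09 m and z of navy in the frame of carrier between 0.005 and 0.014 m and x of brick in the frame of carrier between -0.012 and 0.012 m and y of brick in the frame of carrier between -0.09 and 0.09 m and z of brick in the frame of carrier between 0.005 and 0.014 m and x of yellow in the frame of carrier between -0.012 and 0.012 m and y of yellow in the frame of carrier between -0.09 and 0.09 m and z of yellow in the frame of carrier between 0.005 and 0.014 m), for 0.2 s.
4. the lock pin is home through the handle's arm and the end plate (y of pin_tip in the frame of carrier between -0.0985 and -0.085 m and x of pin_tip in the frame of carrier between -0.006 and 0.006 m and z of pin_tip in the frame of carrier between 0.098 and 0.112 m and angle between the x axis of lock_pin and the y axis of carrier, either way round below 0.22 rad and value of joint handle below 0.06 rad), for 0.2 s.
At the end, for the whole second after the job is handed in: Every sample stands in a carrier slot, bottom within 4 mm of the slot floor, centred within 12 mm, within 0.16 rad of upright; handle within 0.06 rad of upright; pin through arm and end plate, within 7 mm of home and 0.22 rad of the hole's axis; all released and at rest (all of step 4 and x of white in the frame of carrier between -0.012 and 0.012 m and y of white in the frame of carrier between -0.09 and 0.09 m and z of white in the frame of carrier between 0.005 and 0.014 m and angle between each of white, sage, navy, brick, yellow's own z axis and vertical below 0.16 rad and x of sage in the frame of carrier between -0.012 and 0.012 m and y of sage in the frame of carrier between -0.09 and 0.09 m and z of sage in the frame of carrier between 0.005 and 0.014 m and x of navy in the frame of carrier between -0.012 and 0.012 m and y of navy in the frame of carrier between -0.09 and 0.09 m and z of navy in the frame of carrier between 0.005 and 0.014 m and x of brick in the frame of carrier between -0.012 and 0.012 m and y of brick in the frame of carrier between -0.09 and 0.09 m and z of brick in the frame of carrier between 0.005 and 0.014 m and x of yellow in the frame of carrier between -0.012 and 0.012 m and y of yellow in the frame of carrier between -0.09 and 0.09 m and z of yellow in the frame of carrier between 0.005 and 0.014 m and linear speed of each of lock_pin, white, sage, navy, brick, yellow below 0.02 m/s); the robot touches nothing.
It fails at once if the robot touches a polished face of a sample (contact force between any of the fingers, the arm and white_c0 above 0.5 N or contact force between any of the fingers, the arm and sage_c0 above 0.5 N or contact force between any of the fingers, the arm and navy_c0 above 0.5 N or contact force between any of the fingers, the arm and brick_c0 above 0.5 N or contact force between any of the fingers, the arm and yellow_c0 above 0.5 N).
It fails at once if a sample is dropped (falls freely for more than about 25 mm) ((linear speed of white above 0.7 m/s and contact force between the fingers and white below 0.05 N) or (linear speed of sage above 0.7 m/s and contact force between the fingers and sage below 0.05 N) or (linear speed of navy above 0.7 m/s and contact force between the fingers and navy below 0.05 N) or (linear speed of brick above 0.7 m/s and contact force between the fingers and brick below 0.05 N) or (linear speed of yellow above 0.7 m/s and contact force between the fingers and yellow below 0.05 N)).
It fails at once if one of the other things on the worktop is moved by more than 30 mm (distance of any of mug, tape_measure, colour_fan, herb_pot, dispenser, polish_bottle, bowl from where it was at the start of the episode above 0.03 m).
Of white, sage, navy, brick, yellow only 3 to 5 are there at a start; the rules pass over those that are not, and their reading is None.
At some moment in a run one of lock_pin may be knocked a few centimetres aside while the robot is not near it.
It also fails if it takes over 210 s, if anything falls off the work surface, if the arm or the gripper's body presses on something with over 40 N, if the wrist force passes 120 N, or if a joint passes its speed limit or range.

## Robot

A 7-joint arm with a two-finger parallel gripper is mounted at the origin on the work surface. World frame = base frame: x ahead of the robot, y to its left, z up, the work surface at z = 0. Lengths are in mm, angles in rad, forces in N, time in s.
With the tool pointing down it reaches from about 350 to 900 mm from the base axis. Payload 8.1 kg.
Tool frame: the origin (TCP) lies on the centre line of the jaws, within the pads' length; the fingertips stand finger_overhang ahead of it and the grasp point (between the pads) lies 6 mm ahead of it (finger_overhang is the distance from the TCP to the fingertips, in mm); z points along the fingers, y is the line along which they close (so a half turn about z gives the same grasp; the last joint's range is limited). The gripper opens to 85 mm and grips with 20 to 120 N. Pads are 22 mm wide; open, the fingers measure 114 mm over their backs; the gripper's body (76 mm by 85 mm) begins 54 mm behind the grasp point. The pads swing forward as they close: fully open they stand 13 mm farther back than shut.
Start: joints at [-0.103, 0.434, 0.025, 1.573, -0.012, 1.134, -0.075], TCP at [625.012, -0.026, 256.323] pointing down, gripper open.
Joint ranges: [-2.62, 2.62], [-0.44, 2.09], [-1.27, 1.32], [0.08, 2.57], [-1.32, 4.46], [0.12, 2], [-2.74, 2.74]. Speed limits (rad/s): [2.22, 2.22, 3.01, 3.01, 3.14, 3.14, 3.14].

## Interface

Orientations are given as [roll, pitch, yaw] about the fixed x, y, z axes, in that order (R = Rz(yaw) Ry(pitch) Rx(roll)).
In Python, from rig import * gives the robot as it stands. The module is installed in compiled form; this text tells all that it offers.
- The arm moves only by the tool apply_moves, never from a script. Its argument "plan" is a list that holds one entry, the list of rows, each a list of 7 numbers: the opening, from -1 (shut) to 1 (fully open), then the shift along the world's x, y, z each as a share of 0.15 m, from -1 to 1, then the turn, a rotation vector about the world's x, y, z each as a share of 180 degrees, from -1 to 1. A call has 1 to 12 rows; each row is the pose to reach, as a shift and turn from the pose commanded when the call began, turning the shorter way round; what a row does not reach only later rows make up. A row lasts 1/8 s, in which the tool goes at most 62.5 mm and 10.7 degrees, less where a joint would pass 70% of its speed; a pose out of reach is approached as far as the arm can. A call with a number of a shift or a turn outside -1 to 1 is refused whole. A call with a gripper value outside its range is refused whole. The fingers move at their own pace and stop on an object; "squeeze" is the grip in N (left out, the last holds). Time passes only in rows, so rows that repeat a pose let the fingers close. It gives the time, the measured TCP pose, the force, the opening and the grip force at its end, in the units of the state.
- read_state(): the state, without advancing time (a new reading comes with each control period).
- snapshot(name): name is "scene" or "side" or "wrist"; returns the picture (384x512x3 uint8, red, green, blue); there is no depth.
- get_calibration(name): a dict with "camera_matrix" (3x3 intrinsics, pixels), "rvec" (rotation vector, rad) and "tvec" (3), from world to camera coordinates, as OpenCV has them. Camera axes: x right, y down, z forward; pixel columns grow to the right and rows downward; lengths in mm; the calibration is good to about 2 mm. A picture is of the moment at which its call begins: read the wrist's pose just before it. get_calibration takes no time and is no camera call; for the wrist camera it gives the pose at the moment of the call.
- close_job(): hands the job in; it is judged then, once.
The state is a dict: "t": time; "q": joint angles; "joint_velocities": joint speeds; "joint_torque": joint torques, N m; "eef_pos": TCP position; "eef_rot": TCP orientation; "force": force on the tool from outside, world axes, zero at the start; "torque": the same for the moment, N m; "gripper_width": finger opening in mm; "gripper_force": force on a finger pad.
Only numpy, scipy, OpenCV 4.12 (cv2) and the standard library are available. Lean on these libraries where they do the work, as an engineer would, in place of code of your own. Each camera call takes 0.05 s, during which the arm holds its last target. There are 200 camera calls.

## Working session

There is one attempt and no reset: what is moved stays moved. The work goes in short steps, Python scripts to look and compute and a tool call to move; the robot and the scene stay as the last step left them, time stands still between calls to the robot, and variables do not carry over. Pictures are saved under pics/ and viewed, at most 19 in all, crops included, and the job is handed in when it is done.

Besides the shell and the picture viewer there is one more tool, called after "Call:" as name(argument=value, ...), one argument or row to a line, values as JSON. apply_moves: Moves the arm, as the interface text tells. Its arguments: {"type":"object","properties":{"plan":{"type":"array","items":{"type":"array","items":{"type":"array","items":{"type":"number","minimum":-1,"maximum":1}}}},"squeeze":{"type":"number"}},"required":["plan"]}

```bash
mkdir -p pics; cat > h.py <<'E'
from rig import *
import numpy as np, cv2
def cal(n):
    c=get_calibration(n); K=np.array(c["camera_matrix"],float); R=cv2.Rodrigues(np.array(c["rvec"],float))[0]; t=np.array(c["tvec"],float).ravel()
    return K,R,t
def proj(c,P):
    K,R,t=c; p=(K@(R@np.atleast_2d(P).T+t[:,None])).T; return p[:,:2]/p[:,2:]
def ray(c,uv):
    K,R,t=c; d=R.T@np.linalg.inv(K)@np.array([uv[0],uv[1],1.]); return -R.T@t,d/np.linalg.norm(d)
def onz(c,uv,z):
    o,d=ray(c,uv); return o+d*(z-o[2])/d[2]
def tri(obs):
    A=np.zeros((3,3));b=np.zeros(3)
    for c,uv in obs:
        o,d=ray(c,uv);M=np.eye(3)-np.outer(d,d);A+=M;b+=M@o
    X=np.linalg.solve(A,b); return X,[np.round(proj(c,X)[0]-uv,1) for c,uv in obs]
def shot(n,f):
    c=cal(n); im=snapshot(n); cv2.imwrite('pics/'+f,im[:,:,::-1]); return c,im
E
python3 - <<'E'
from h import *
s=read_state();print(s)
for n in("scene","side","wrist"):
    c,im=shot(n,n+'0.png'); print(n,-c[1].T@c[2],c[0][0,0],c[1][2])
a=[cv2.imread(f'pics/{n}0.png') for n in("scene","side")]
for n,i in zip(("scene","side"),a): cv2.imwrite(f'pics/{n}0b.png',cv2.resize(i,(800,600),interpolation=cv2.INTER_CUBIC))
E
```

```text
{'t': 0.0, 'q': array([-0.10260549,  0.43521584,  0.02497223,  1.57412962, -0.0116076 ,
        1.13403369, -0.07507217]), 'joint_velocities': array([-0.0009537 ,  0.00037075,  0.00042007, -0.00216551, -0.00040413,
        0.00111728, -0.00025298]), 'joint_torque': array([ 8.97134169e-05, -6.70461059e+01,  1.02531374e+00, -3.16203833e+01,
        1.55155628e-02,  1.25530543e-02, -1.11555586e-06]), 'eef_pos': array([ 6.24504574e+02, -4.94681251e-02,  2.55517811e+02]), 'eef_rot': array([-3.13995730e+00,  1.40769765e-04,  1.57075708e+00]), 'force': array([ 0.71283074,  0.57984054, -0.42318651]), 'torque': array([0.01657901, 0.04865804, 0.00336699]), 'gripper_force': 0.0, 'gripper_width': 85.77536292348334}
scene [1119.20299388  759.46306685 1137.87331052] 480.93286993119875 [-0.44019605 -0.51315783 -0.73681509]
side [ 397.6255339  -630.44713607  842.42448593] 359.26290697985826 [ 0.12746781  0.66118673 -0.73931324]
wrist [624.16999903  69.5925261  374.01587689] 291.8660939927648 [-0.00177339 -0.27861163 -0.96040221]
```

View pics/scene0b.png

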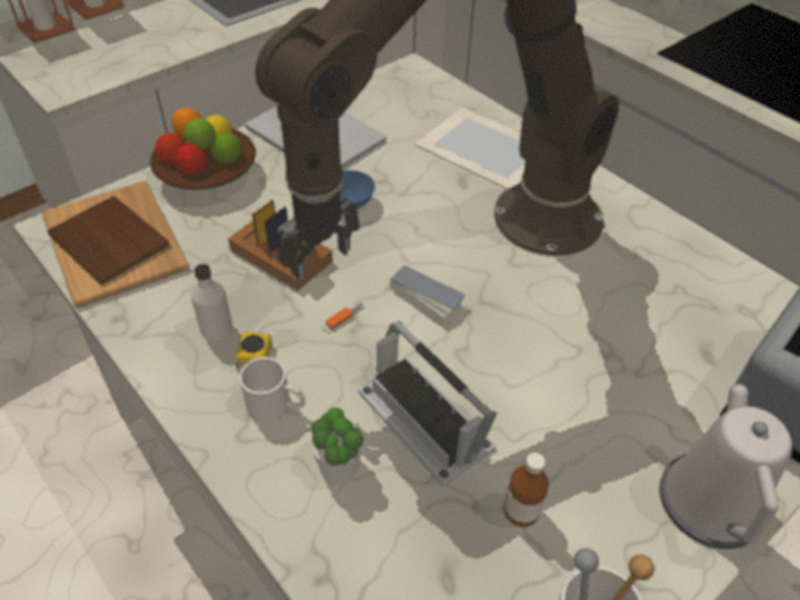

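View pics/side0b.png

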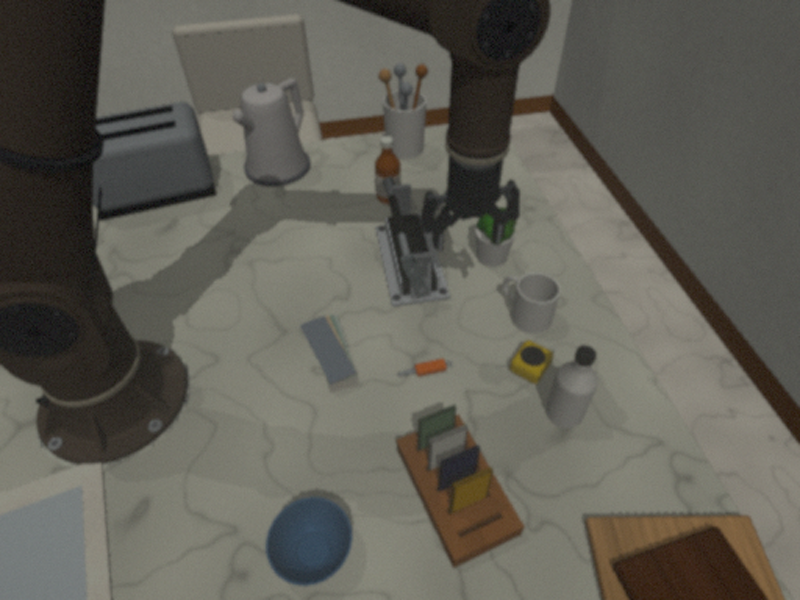

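The scene view shows the stand at (280,250) and the carrier at (430,420), with its handle upright. The pin is at (340,318) and the fan at (427,290). The side view (same 800 px scale) shows sage (437,428), white (447,447), navy (460,467) and yellow (470,490), with one groove empty. That makes 4 samples. Next come coarse positions and the wrist view.

```bash
python3 - <<'E'
from h import *
s=cal("side");c=cal("scene");k=1/1.5625
for n,uv,z in [("stand corner top NL",(398,440),34),("stand bl",(455,563),0),("stand br",(522,528),0),("stand fr",(460,420),34),("carrier nl",(393,303),0),("carrier nr",(448,297),0),("carrier fl",(377,228),0),("pin",(430,368),7),("bottle",(565,425),0),("mug",(533,325),0),("tape",(530,375),0),("herb",(492,258),0),("bowl",(310,580),0),("fan a",(308,322),20),("fan b",(342,385),10)]:
    print(n,onz(s,np.array(uv)*k,z).round())
for n,uv,z in [("carrier corner near",(445,478),0),("corner left",(362,392),0),("right",(492,447),0),("pin",(342,318),7),("pol",(522,520),0)]:
    print(n,onz(c,np.array(uv)*k,z).round())
E
```

```text
stand corner top NL [ 469. -203.   34.]
stand bl [ 514. -390.    0.]
stand br [ 623. -363.   -0.]
stand fr [ 575. -189.   34.]
carrier nl [523. 115.   0.]
carrier nr [635. 107.   0.]
carrier fl [531. 349.   0.]
pin [557. -61.   7.]
bottle [ 752. -216.    0.]
mug [777.   1.   0.]
tape [ 730. -109.   -0.]
herb [757. 198.  -0.]
bowl [ 310. -370.    0.]
fan a [351.  84.  20.]
fan b [396. -65.  10.]
carrier corner near [632. 340.   0.]
corner left [630. 112.   0.]
right [528. 348.   0.]
pin [552. -50.   7.]
pol [588. 475.   0.]
```

View pics/wrist0.png

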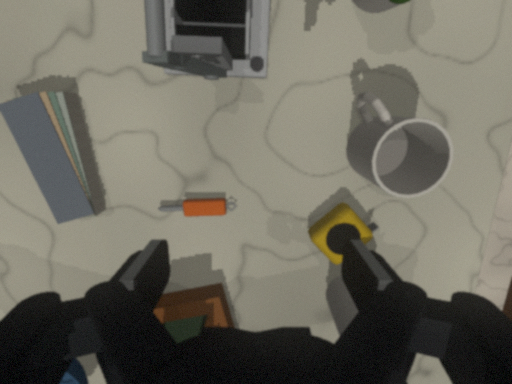

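Call:
apply_moves(
  plan=[
    [[1,-0.1,0.3,0.3,0,0,0],[1,-0.2,0.6,0.5,0,0,0],[1,-0.3,0.9,0.6,0,0,0],[1,-0.3,0.9,0.6,0,0,0],[1,-0.3,0.9,0.6,0,0,0]],
  ],
)

```text
t: 0.78
eef_pos: [579.9, 134.4, 345.9]
eef_rot: [-3.141, 0.001, 1.571]
force: [0.2, 0.4, -0.8]
gripper_width: 85.8
gripper_force: 0.0
```

```bash
python3 - <<'E'
from h import *
c,im=shot("wrist","w1.png"); print(-c[1].T@c[2])
a=cv2.imread('pics/side0.png')[110:210,215:315];b=cv2.imread('pics/scene0.png')[195:320,220:345]
f=lambda i:cv2.resize(i,(400,400),interpolation=cv2.INTER_CUBIC)
cv2.imwrite('pics/comp1.png',np.vstack([np.hstack([f(a),f(b)])]))
E
```

```text
[579.42379758 204.12727256 464.26657879]
```

View pics/comp1.png

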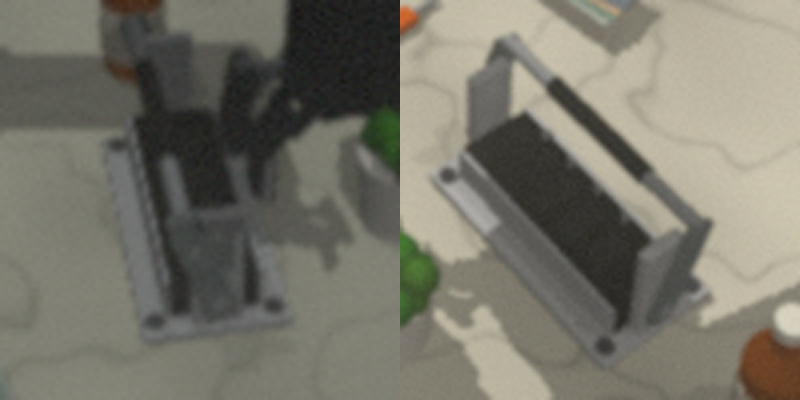

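View pics/w1.png

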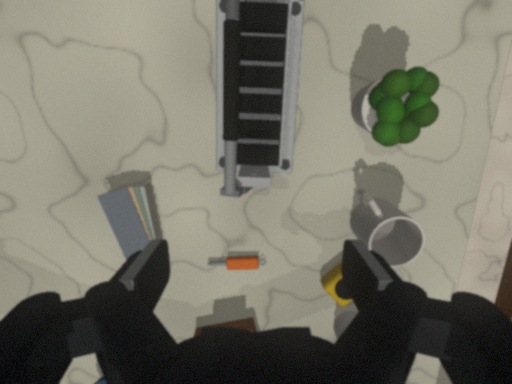

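The side crop and the wrist view show the carrier, with the bar at column 231 and the tray centre at about 258. The bar is therefore already leaning about 0.3 rad toward world -x, so the carrier's yaw is near 0. The pin is at (240,263) with its shaft toward -x.

```bash
python3 - <<'E'
import rig; print([n for n in dir(rig) if n[0]!='_'], getattr(rig,'finger_overhang',None))
from h import *
c=cal("wrist"); im=cv2.imread('pics/w1.png')
print("bar",[onz(c,uv,131).round() for uv in((231,20),(230,140))])
print("bolts",[onz(c,uv,5).round(1) for uv in((296,8),(287,163),(223,163))])
# rows: edges of tray
g=cv2.cvtColor(im,cv2.COLOR_BGR2GRAY)
for r in(40,80,120,150): print(r,g[r,205:310].tolist())
E
```

```text
['PlanningError', 'close_job', 'finger_overhang', 'get_calibration', 'read_state', 'snapshot'] 25.0
bar [array([555., 288., 131.]), array([551., 167., 131.])]
bolts [array([635.5, 334.4,   5. ]), array([629.4, 117.1,   5. ]), array([527.5, 117.2,   5. ])]
40 [152, 152, 145, 145, 141, 142, 147, 152, 153, 151, 143, 135, 142, 145, 149, 149, 146, 126, 94, 52, 33, 38, 39, 32, 30, 34, 36, 37, 29, 39, 25, 30, 33, 29, 33, 23, 30, 24, 24, 29, 28, 29, 27, 28, 34, 28, 34, 28, 33, 28, 33, 27, 28, 27, 30, 28, 25, 33, 33, 31, 33, 30, 30, 32, 35, 35, 31, 29, 35, 37, 24, 32, 36, 33, 34, 35, 32, 37, 36, 41, 60, 96, 130, 137, 133, 133, 134, 137, 138, 140, 143, 146, 147, 148, 145, 139, 137, 146, 152, 153, 153, 156, 155, 152, 153]
80 [153, 153, 152, 150, 147, 140, 134, 133, 137, 141, 139, 132, 138, 145, 145, 146, 144, 127, 84, 50, 36, 27, 39, 37, 34, 35, 38, 32, 37, 33, 29, 30, 28, 30, 26, 26, 26, 30, 31, 28, 28, 33, 32, 31, 35, 29, 33, 29, 34, 29, 26, 27, 31, 34, 29, 34, 23, 31, 34, 34, 35, 33, 32, 33, 34, 33, 29, 34, 35, 35, 31, 27, 32, 35, 37, 36, 37, 45, 76, 105, 134, 136, 128, 131, 135, 136, 137, 1
[... 343 characters left out ...]
 52, 52, 47, 49, 47, 49, 53, 59, 62, 60, 61, 62, 58, 60, 61, 65, 64, 72, 98, 130, 139, 135, 135, 138, 138, 143, 146, 149, 150, 148, 147, 144, 135, 141, 150, 151, 146, 142, 140, 147, 150, 155, 157, 154, 160, 158, 158]
150 [159, 160, 161, 161, 159, 162, 158, 158, 161, 157, 149, 139, 141, 146, 149, 150, 146, 144, 134, 116, 106, 105, 112, 120, 121, 120, 120, 112, 107, 98, 87, 62, 44, 34, 31, 31, 32, 35, 33, 31, 30, 27, 38, 26, 31, 31, 33, 33, 35, 31, 33, 38, 34, 34, 25, 35, 36, 32, 32, 37, 34, 26, 34, 38, 36, 38, 36, 40, 39, 38, 36, 41, 41, 57, 94, 130, 139, 141, 138, 141, 139, 139, 143, 148, 151, 149, 150, 142, 140, 145, 152, 158, 156, 158, 157, 160, 160, 161, 162, 160, 161, 158, 160, 159, 161]
```

Call:
apply_moves(
  plan=[
    [[-1,0.15,0.3,-0.2,0,0,0],[-1,0.17,0.6,-0.4,0,0,0],[-1,0.17,0.6,-0.7,0,0,0],[-1,0.17,0.6,-1,0,0,0],[-1,0.17,0.6,-1,0,0,0],[-1,0.17,0.6,-1,0,0,0]],
  ],
  squeeze=40,
)

```text
t: 1.58
eef_pos: [606.6, 224.2, 197.7]
eef_rot: [3.14, -0.0, 1.569]
force: [1.9, 0.3, 0.2]
gripper_width: -0.1
gripper_force: 0.0
```

Call:
apply_moves(
  plan=[
    [[-1,0,0,-0.25,0,0,0],[-1,0,0,-0.45,0,0,0],[-1,-0.1,0,-0.45,0,0,0],[-1,-0.2,0,-0.45,0,0,0],[-1,-0.3,0,-0.47,0,0,0],[-1,-0.4,0,-0.49,0,0,0],[-1,-0.48,0,-0.49,0,0,0],[-1,-0.48,0,-0.49,0,0,0],[-1,-0.48,0,-0.3,0,0,0],[-1,-0.4,0,0,0,0,0],[-1,-0.3,-0.2,0.4,0,0,0],[-1,-0.1,-0.4,0.6,0,0,0]],
  ],
)

```text
t: 3.08
eef_pos: [591.4, 165.6, 290.2]
eef_rot: [3.138, -0.002, 1.573]
force: [0.5, 0.3, -0.3]
gripper_width: -0.0
gripper_force: 0.0
```

Call:
apply_moves(
  plan=[
    [[1,0,-0.2,0,0,0,0],[1,0,-0.2,0,0,0,0],[1,0,-0.2,0,0,0,0]],
  ],
)

```text
t: 3.45
eef_pos: [590.6, 135.7, 286.5]
eef_rot: [3.141, -0.001, 1.571]
force: [0.0, 0.0, 0.0]
gripper_width: 54.4
gripper_force: 0.0
```

```bash
python3 - <<'E'
from h import *
s=read_state();c,im=shot("wrist","w2.png"); print(s['eef_pos'],-c[1].T@c[2]); np.save('c2.npy',np.array([c[0],c[1],np.tile(c[2],(3,1))]))
E
```

```text
[590.55685822 135.67373579 286.49385462] [589.93040668 205.17756322 404.95042794]
```

View pics/w2.png

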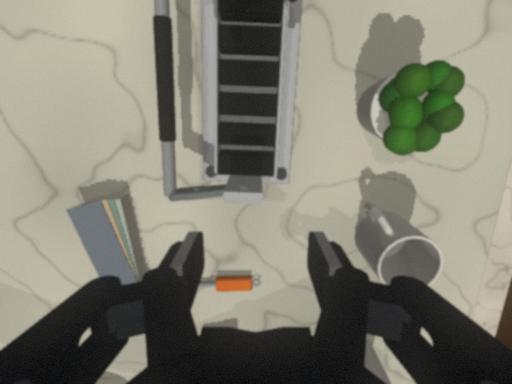

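The handle lies folded to the left (bar at column 165). Five slot lines show at rows 24, 57, 88, 118 and 148, and the rails at columns 212 and 287. I'll take a second view for triangulation.

Call:
apply_moves(
  plan=[
    [[1,0,0.2,0,0,0,0],[1,-0.05,0.4,0,0,0,0],[1,-0.05,0.5,0,0,0,0],[1,-0.05,0.5,0,0,0,0],[1,-0.05,0.5,0,0,0,0]],
  ],
)

```text
t: 4.12
eef_pos: [583.4, 208.7, 286.2]
eef_rot: [3.141, 0.001, 1.57]
force: [-0.2, -1.3, 0.2]
gripper_width: 85.4
gripper_force: 0.0
```

```bash
cat > m.py <<'E'
from h import *
from scipy.signal import find_peaks
C=np.load('c2.npy'); c2=(C[0],C[1],C[2][0]); g2=cv2.cvtColor(cv2.imread('pics/w2.png'),cv2.COLOR_BGR2GRAY).astype(float)
c3,im3=shot("wrist","w3.png"); g3=cv2.cvtColor(im3,cv2.COLOR_RGB2GRAY).astype(float)
np.save('c3.npy',np.array([c3[0],c3[1],np.tile(c3[2],(3,1))]))
def lines(c,g):
    out={}
    for dx in(-20,0,20):
        P=np.array([[581+dx,226+y,42.] for y in np.arange(-95,95.1,.5)])
        uv=proj(c,P).astype(np.float32); ok=(uv[:,1]>1)&(uv[:,1]<380)
        v=cv2.remap(g.astype(np.float32),uv[:,0:1],uv[:,1:2],cv2.INTER_LINEAR)[:,0]; v[~ok]=0
        v=cv2.GaussianBlur(v[:,None],(1,9),0)[:,0]
        p,_=find_peaks(v,prominence=15,distance=40); 
        pf=[]
        for i in p:
            w=np.arange(max(0,i-10),min(len(v),i+11)); ww=np.clip(v[w]-v[w].min()-5,0,None); pf.append(np.interp((w*ww).sum()/ww.sum(),np.arange(len(uv)),P[:,1]))
        out[dx]=[(round(y,1),proj(c,[581+dx,y,42])[0]) for y in pf]
        print(dx,[o[0] for o in out[dx]])
    return out
a=lines(c2,g2);b=lines(c3,g3)
for dx in a:
    for ya,ua in a[dx]:
        for yb,ub in b[dx]:
            if abs(ya-yb)<12: print(dx,*[np.round(q,1) for q in tri([(c2,ua),(c3,ub)])])
def edges(c,g,y):
    P=np.array([[x,y,48.] for x in np.arange(525,650,.5)]);uv=proj(c,P).astype(np.float32)
    v=cv2.remap(g.astype(np.float32),uv[:,0:1],uv[:,1:2],cv2.INTER_LINEAR)[:,0]
    d=np.gradient(cv2.GaussianBlur(v[:,None],(1,7),0)[:,0]); i=[np.argmin(d[30:100])+30,np.argmax(d[130:210])+130]
    return P[i,0]
for y in(150,190,210,250): print(y,edges(c2,g2,y),edges(c3,g3,y))
E
python3 m.py
```

```text
-20 [np.float64(158.0), np.float64(192.5), np.float64(226.3), np.float64(260.6), np.float64(295.0)]
0 [np.float64(157.1), np.float64(191.7), np.float64(225.6), np.float64(259.9), np.float64(294.2)]
20 [np.float64(156.5), np.float64(190.7), np.float64(225.0), np.float64(259.2), np.float64(293.3)]
-20 [np.float64(196.1), np.float64(230.1), np.float64(264.5), np.float64(298.6)]
0 [np.float64(195.3), np.float64(229.4), np.float64(263.7), np.float64(297.7)]
20 [np.float64(194.2), np.float64(228.6), np.float64(263.2), np.float64(296.9)]
-20 [559.7 191.9  23.7] [[ 0.1 -0. ]
 [-0.1  0. ]]
-20 [559.6 227.4  22.2] [[ 0.2 -0. ]
 [-0.1  0. ]]
-20 [559.6 263.7  21.6] [[ 0.2 -0. ]
 [-0.2  0. ]]
-20 [559.7 299.6  23.3] [[ 0.2 -0. ]
 [-0.1  0. ]]
0 [580.7 191.1  23.8] [[ 0.1 -0. ]
 [-0.1  0. ]]
0 [580.7 226.7  22. ] [[ 0.2 -0. ]
 [-0.1  0. ]]
0 [580.7 262.9  22.4] [[ 0.2 -0. ]
 [-0.1  0. ]]
0 [580.7 298.7  23.9] [[ 0.1 -0. ]
 [-0.1  0. ]]
20 [601.7 190.   24. ] [[ 0.1 -0. ]
 [-0.1  0. ]]
20 [601.8 226.   23. ] [[ 0.1 -0. ]
 [-0.1  0. ]]
20 [601.8 262.3  21.7] [[ 0.2 -0. ]
 [-0.2  0. ]]
20 [601.7 297.8  23.6] [[ 0.2 -0. ]
 [-0.1  0. ]]
150 [542.5 613. ] [543. 613.]
190 [544.  615.5] [544.5 615. ]
210 [545.  615.5] [545.  615.5]
250 [546.5 617. ] [546.5 617. ]
```

View pics/w3.png

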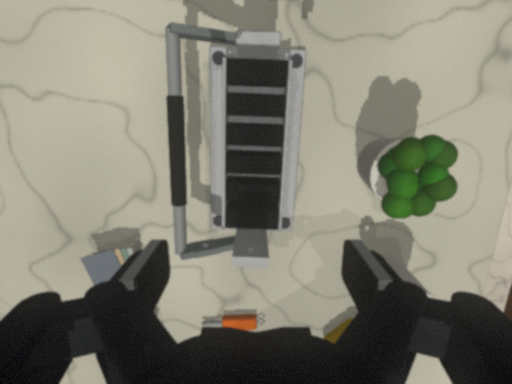

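The handle is folded and all five slots are visible. Carrier pose: (580.8, 226.7), yaw -0.038; rail gap 70.5 mm and slot pitch 36 mm, both matching the text. Next, the stand.

Call:
apply_moves(
  plan=[
    [[1,0,-0.35,0.1,0,0,0],[1,0,-0.7,0.1,0,0,0],[1,0,-1,0.1,0,0,0]],
  ],
)

```text
t: 4.55
eef_pos: [583.0, 56.3, 301.8]
eef_rot: [3.141, 0.001, 1.568]
force: [0.4, -0.4, -0.0]
gripper_width: 85.4
gripper_force: 0.0
```

Call:
apply_moves(
  plan=[
    [[1,0,-0.4,0,0,0,0],[1,0,-0.8,0,0,0,0],[1,0,-1,0,0,0,0]],
  ],
)

```text
t: 4.92
eef_pos: [582.1, -95.9, 301.6]
eef_rot: [3.141, 0.002, 1.564]
force: [0.4, 0.2, 0.1]
gripper_width: 85.2
gripper_force: 0.0
```

Call:
apply_moves(
  plan=[
    [[1,-0.1,-0.4,0,0,0,0],[1,-0.2,-0.8,0,0,0,0],[1,-0.25,-1,0,0,0,0],[1,-0.25,-1,0,0,0,0],[1,-0.25,-1,0,0,0,0]],
  ],
)

```text
t: 5.55
eef_pos: [545.4, -239.8, 301.3]
eef_rot: [3.141, -0.001, 1.57]
force: [-0.3, 0.1, -0.3]
gripper_width: 85.1
gripper_force: 0.0
```

```bash
python3 - <<'E'
from h import *
c,im=shot("wrist","w4.png"); print(read_state()['eef_pos'],-c[1].T@c[2]); np.save('c4.npy',np.array([c[0],c[1],np.tile(c[2],(3,1))]))
E
```

```text
[ 545.72392863 -239.11521685  301.32638233] [ 544.86380944 -170.26457154  419.7969427 ]
```

Call:
apply_moves(
  plan=[
    [[1,0,-0.3,0,0,0,0],[1,0,-0.6,0,0,0,0],[1,0,-0.6,0,0,0,0],[1,0,-0.6,0,0,0,0]],
  ],
)

```text
t: 6.1
eef_pos: [546.1, -328.5, 301.1]
eef_rot: [-3.142, -0.001, 1.572]
force: [0.2, 0.6, -0.0]
gripper_width: 85.3
gripper_force: 0.0
```

```bash
python3 - <<'E'
from h import *
c,im=shot("wrist","w5.png"); print(read_state()['eef_pos'],-c[1].T@c[2]); np.save('c5.npy',np.array([c[0],c[1],np.tile(c[2],(3,1))]))
a=cv2.imread('pics/w4.png');b=cv2.imread('pics/w5.png')
cv2.imwrite('pics/comp2.png',cv2.resize(np.hstack([a[:,90:430],b[:,90:430]]),(800,452)))
E
```

```text
[ 546.27756401 -328.02821199  301.20793627] [ 545.4478383  -258.9847793   419.57923273]
```

View pics/comp2.png

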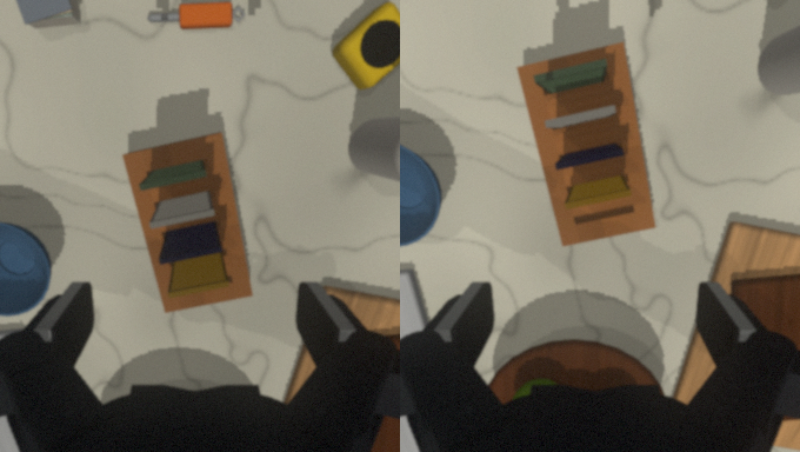

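The composite shows the stand in both wrist views, with sage, white, navy and yellow from top to bottom and the -y groove empty. I'll measure the stand outline at z=34 and the quads of the samples.

```bash
cat > st.py <<'E'
from h import *
for v in(4,5):
    C=np.load(f'c{v}.npy'); c=(C[0],C[1],C[2][0]); im=cv2.imread(f'pics/w{v}.png'); h=cv2.cvtColor(im,cv2.COLOR_BGR2HSV)
    roi=np.zeros(im.shape[:2],np.uint8); roi[(slice(100,275) if v==4 else slice(28,215)),190:312]=255
    def big(m):
        m=cv2.morphologyEx(m&roi,cv2.MORPH_OPEN,np.ones((3,3)));cs=cv2.findContours(m,0,2)[0];return max(cs,key=cv2.contourArea)
    m=cv2.inRange(h,(2,90,40),(14,255,255))
    cs=cv2.findContours(cv2.morphologyEx(m&roi,cv2.MORPH_OPEN,np.ones((3,3))),0,2)[0]
    pts=np.vstack([k for k in cs if cv2.contourArea(k)>60])[:,0]
    hull=cv2.convexHull(pts)[:,0]
    W=np.array([onz(c,p,34)[:2] for p in hull],np.float32); r=cv2.minAreaRect(W); print(v,"stand",r, cv2.boxPoints(r).round().tolist())
    for n,lo,hi in(("sage",(40,40,20),(90,255,255)),("navy",(105,50,10),(135,255,255)),("yellow",(17,120,40),(35,255,255)),("white",(0,0,85),(180,60,255))):
        rr=roi.copy()
        if n=="white":
            q=cv2.convexHull(pts); t=np.zeros_like(roi); cv2.fillConvexPoly(t,q,255); rr=cv2.erode(t,np.ones((9,9)))
        k=big(cv2.inRange(h,lo,hi)&rr); hu=cv2.convexHull(k)
        bx=cv2.boxPoints(cv2.minAreaRect(hu)); 
        p=cv2.approxPolyDP(hu,2.5,True)[:,0]; print(v,n,int(cv2.contourArea(k)),p.tolist())
E
python3 st.py
```

```text
4 stand ((540.5890502929688, -285.6744384765625), (111.47479248046875, 199.95166015625), 12.254108428955078) [[465.0, -200.0], [507.0, -395.0], [616.0, -372.0], [574.0, -176.0]]
4 sage 476 [[263, 145], [262, 149], [211, 158], [224, 145], [256, 138]]
4 navy 30 [[263, 202], [256, 206], [256, 201]]
4 yellow 1338 [[278, 215], [283, 243], [233, 251], [236, 224]]
4 white 891 [[271, 178], [269, 183], [218, 192], [230, 170], [265, 164]]
5 stand ((540.6748657226562, -285.82257080078125), (111.80384063720703, 199.7141876220703), 12.239204406738281) [[465.0, -200.0], [507.0, -395.0], [616.0, -372.0], [574.0, -176.0]]
5 sage 681 [[263, 52], [260, 67], [221, 77], [206, 68], [209, 64]]
5 navy 48 [[264, 130], [264, 133], [249, 135]]
5 yellow 920 [[285, 160], [285, 166], [238, 176], [230, 174], [234, 161], [244, 155], [276, 149]]
5 white 393 [[272, 91], [272, 95], [228, 107], [214, 106], [214, 103]]
```

```bash
python3 - <<'E'
from h import *
S=np.array([540.63,-285.75]);a=0.2138;R=np.array([[np.cos(a),-np.sin(a)],[np.sin(a),np.cos(a)]])
L=lambda P:(R.T@(P[:2]-S)).round(1)
cc={}
for v in(4,5):
    C=np.load(f'c{v}.npy'); cc[v]=(C[0],C[1],C[2][0])
D={4:{"sage":[(262.5,149),(211,158)],"white":[(269.5,183),(218,192)],"yellow":[(283,243),(233,251)]},
   5:{"sage":[(263,52),(207,65)],"white":[(272,95),(214,106)],"yellow":[(285,166),(235,176)]}}
for v in D:
    for n in D[v]: print(v,n,[L(onz(cc[v],u,118)) for u in D[v][n]])
for n in ("white","yellow"):
    for i in(0,1): X,e=tri([(cc[4],D[4][n][i]),(cc[5],D[5][n][i])]); print(n,X.round(),e)
im=cv2.imread('pics/w0.png') if 0 else None
for Y in(72,36,0,-36):
    p=S+R@[0,Y]; print(Y,p.round(1),"to slot",(np.array([580.8,226.7])+[0.038*Y,Y]).round(1))
# pin
C=np.load('c3.npy')
for f,c in(("w4",cc[4]),("w2",None),("w1",None)):
    if c is None and f=="w1": continue
    if c is None: K=np.load('c2.npy'); c=(K[0],K[1],K[2][0])
    h=cv2.cvtColor(cv2.imread(f'pics/{f}.png'),cv2.COLOR_BGR2HSV); m=cv2.inRange(h,(4,180,120),(15,255,255))
    k=max(cv2.findContours(m,0,2)[0],key=cv2.contourArea); W=np.array([onz(c,p[0],14)[:2] for p in k],np.float32); print(f,cv2.minAreaRect(W))
E
```

```text
4 sage [array([26.9, 69.8]), array([-27.4,  72.1])]
4 white [array([26.8, 32.8]), array([-29.4,  34.7])]
4 yellow [array([ 27.7, -39.3]), array([-30. , -37.1])]
5 sage [array([27.8, 72.7]), array([-26.8,  72.9])]
5 white [array([28.6, 33.1]), array([-29.6,  35. ])]
5 yellow [array([ 28.2, -39.2]), array([-25.6, -38.6])]
white [ 561. -247.  120.] [array([0.8, 0. ]), array([-0.9, -0. ])]
white [ 504. -258.  119.] [array([-0.1,  0. ]), array([ 0.1, -0. ])]
yellow [ 576. -318.  119.] [array([0.2, 0. ]), array([-0.2, -0. ])]
yellow [ 521. -329.  116.] [array([2.1, 0. ]), array([-2.2, -0.1])]
72 [ 525.4 -215.4] to slot [583.5 298.7]
36 [ 533.  -250.6] to slot [582.2 262.7]
0 [ 540.6 -285.8] to slot [580.8 226.7]
-36 [ 548.3 -320.9] to slot [579.4 190.7]
w4 ((555.4073486328125, -58.610626220703125), (20.64637565612793, 51.88074493408203), 89.99005889892578)
w2 ((556.2660522460938, -54.72863006591797), (50.943214416503906, 19.327478408813477), 0.04973582550883293)
```

Sample tops triangulate to about 118 mm, and edges sit at ±30 mm about the grooves, so everything agrees. Yellow goes first, into slot +36.

Call:
apply_moves(
  plan=[
    [[1,0.013,0.047,-0.3,0,0,0.03],[1,0.013,0.047,-0.6,0,0,0.068],[1,0.013,0.047,-0.67,0,0,0.068],[1,0.013,0.047,-0.67,0,0,0.068],[1,0.013,0.047,-0.67,0,0,0.068]],
  ],
  squeeze=40,
)

```text
t: 6.78
eef_pos: [548.6, -323.3, 202.9]
eef_rot: [3.139, 0.002, 1.783]
force: [0.5, 0.2, 0.4]
gripper_width: 85.5
gripper_force: 0.0
```

Call:
apply_moves(
  plan=[
    [[1,0,0.016,-0.25,0,0,0],[1,0,0.016,-0.5,0,0,0],[1,0,0.016,-0.68,0,0,0],[1,0,0.016,-0.74,0,0,0],[1,0,0.016,-0.74,0,0,0]],
  ],
)

```text
t: 7.4
eef_pos: [548.1, -320.9, 90.7]
eef_rot: [3.141, 0.001, 1.784]
force: [0.2, 0.2, 0.3]
gripper_width: 85.4
gripper_force: 0.0
```

Call:
apply_moves(
  plan=[
    [[0.3,0,0,0,0,0,0],[0.2,0,0,0,0,0,0],[0.1,0,0,0,0,0,0],[0.1,0,0,0,0,0,0],[0.1,0,0,0,0,0,0],[0.1,0,0,0,0,0,0]],
  ],
)

```text
t: 8.15
eef_pos: [548.3, -321.1, 91.5]
eef_rot: [3.14, 0.002, 1.784]
force: [-0.3, -0.2, 5.0]
gripper_width: 59.5
gripper_force: 41.8
```

Call:
apply_moves(
  plan=[
    [[0.1,0,0,0.05,0,0,0],[0.1,0,0,0.15,0,0,0],[0.1,0,0,0.35,0,0,0],[0.1,0,0,0.55,0,0,0],[0.1,0,0,0.8,0,0,0],[0.1,0,0,1,0,0,0],[0.1,0,0,1,0,0,0]],
  ],
)

```text
t: 9.02
eef_pos: [548.7, -321.3, 243.7]
eef_rot: [3.137, 0.004, 1.784]
force: [0.4, -0.7, -0.9]
gripper_width: 59.1
gripper_force: 43.2
```

```bash
python3 - <<'E'
from h import *
s,i1=shot("side","s6.png"); c,i2=shot("scene","c6.png")
cv2.imwrite('pics/comp3.png',cv2.resize(np.hstack([cv2.imread('pics/s6.png')[200:384,220:400],cv2.imread('pics/c6.png')[70:254,120:300]]),(800,409),interpolation=cv2.INTER_CUBIC))
E
```

```text
(no output)
```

View pics/comp3.png

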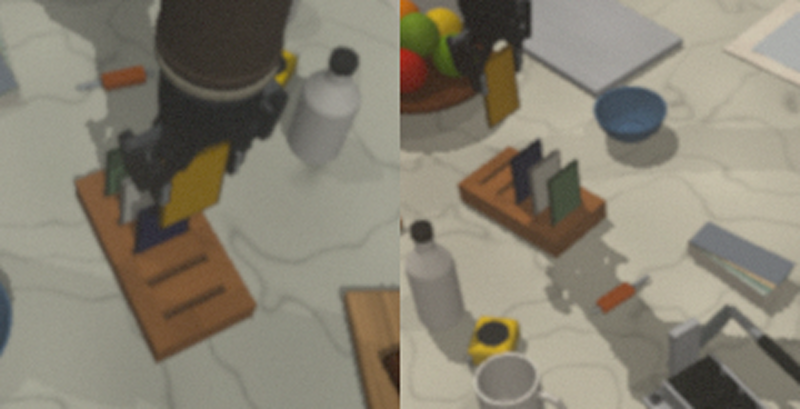

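Yellow is held upright and clear of the stand. Now the transit.

Call:
apply_moves(
  plan=[
    [[0.1,0.05,0.2,0,0,0,-0.02],[0.1,0.1,0.5,0,0,0,-0.05],[0.1,0.15,0.8,0,0,0,-0.08],[0.1,0.2,1,0,0,0,-0.08]],
  ],
)

```text
t: 9.62
eef_pos: [577.0, -167.7, 238.6]
eef_rot: [-3.139, -0.001, 1.534]
force: [0.1, 0.4, -0.7]
gripper_width: 59.9
gripper_force: 43.2
```

Call:
apply_moves(
  plan=[
    [[0.1,0,0.35,0,0,0,0],[0.1,0,0.7,0,0,0,0],[0.1,0,1,0,0,0,0]],
  ],
)

```text
t: 10.0
eef_pos: [576.5, -18.3, 238.7]
eef_rot: [-3.139, -0.0, 1.534]
force: [-0.0, -0.4, -1.1]
gripper_width: 59.5
gripper_force: 43.3
```

Call:
apply_moves(
  plan=[
    [[0.1,0,0.35,0,0,0,0],[0.1,0,0.7,0,0,0,0],[0.1,0,1,0,0,0,0]],
  ],
)

```text
t: 10.38
eef_pos: [576.4, 131.5, 238.7]
eef_rot: [-3.139, 0.0, 1.534]
force: [0.7, -0.0, -1.0]
gripper_width: 59.1
gripper_force: 43.3
```

Call:
apply_moves(
  plan=[
    [[0.1,0,0.35,0,0,0,0],[0.1,0,0.65,0,0,0,0],[0.1,0,0.85,0,0,0,0],[0.1,0,0.9,0,0,0,0],[0.1,0,0.9,0,0,0,0],[0.1,0,0.9,0,0,0,0]],
  ],
)

```text
t: 11.12
eef_pos: [577.8, 262.3, 239.6]
eef_rot: [-3.141, 0.001, 1.531]
force: [0.2, -0.1, -1.5]
gripper_width: 59.2
gripper_force: 43.3
```

Call:
apply_moves(
  plan=[
    [[0.1,0.029,0.003,-0.25,0,0,0],[0.1,0.029,0.003,-0.5,0,0,0],[0.1,0.029,0.003,-0.68,0,0,0],[0.1,0.029,0.003,-0.68,0,0,0],[0.1,0.029,0.003,-0.68,0,0,0]],
  ],
)

```text
t: 11.75
eef_pos: [582.7, 264.3, 139.1]
eef_rot: [3.14, -0.001, 1.532]
force: [-0.4, 0.3, -0.8]
gripper_width: 59.4
gripper_force: 43.4
```

```bash
python3 - <<'E'
from h import *
s,i1=shot("side","s7.png"); c,i2=shot("scene","c7.png"); w,i3=shot("wrist","w7.png")
cv2.imwrite('pics/comp4.png',cv2.resize(np.hstack([cv2.imread('pics/c7.png')[170:320,210:360],cv2.imread('pics/w7.png')[200:350,180:330]]),(800,400),interpolation=cv2.INTER_CUBIC))
E
```

```text
(no output)
```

View pics/comp4.png

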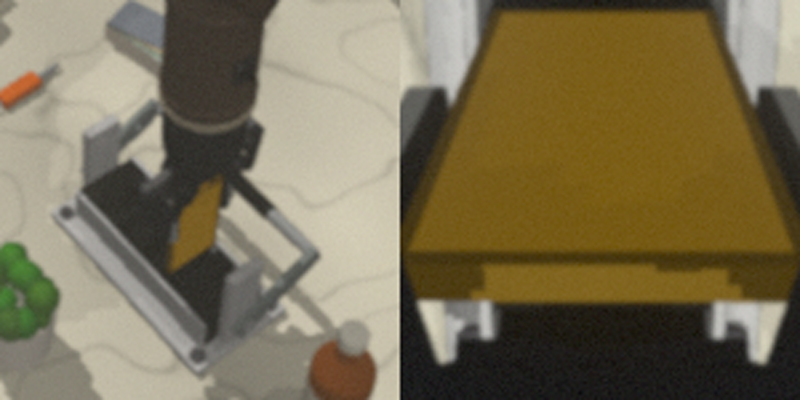

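Yellow hangs centred between the rails just over slot +36. It is about 1.6 mm too far in y, so I'll correct that and lower.

Call:
apply_moves(
  plan=[
    [[0.1,-0.003,-0.01,0,0,0,0],[0.1,-0.003,-0.01,-0.05,0,0,0],[0.1,-0.003,-0.01,-0.1,0,0,0],[0.1,-0.003,-0.01,-0.15,0,0,0],[0.1,-0.003,-0.01,-0.2,0,0,0],[0.1,-0.003,-0.01,-0.25,0,0,0],[0.1,-0.003,-0.01,-0.28,0,0,0],[0.1,-0.003,-0.01,-0.295,0,0,0],[0.1,-0.003,-0.01,-0.3,0,0,0],[0.1,-0.003,-0.01,-0.3,0,0,0]],
  ],
)

```text
t: 13.15
eef_pos: [581.3, 263.4, 93.5]
eef_rot: [3.141, -0.0, 1.533]
force: [-2.4, -0.6, 4.3]
gripper_width: 59.4
gripper_force: 43.8
```

Call:
apply_moves(
  plan=[
    [[0.5,0,0,0,0,0,0],[0.75,0,0,0,0,0,0],[0.75,0,0,0,0,0,0],[0.75,0,0,0,0,0,0],[0.75,0,0,0.1,0,0,0],[0.75,0,0,0.3,0,0,0],[0.75,0,0,0.6,0,0,0],[0.75,0,0,0.9,0,0,0],[0.75,0,0,0.95,0,0,0],[0.75,0,0,0.95,0,0,0]],
  ],
)

```text
t: 14.4
eef_pos: [581.5, 263.5, 236.2]
eef_rot: [3.14, -0.001, 1.533]
force: [0.2, 1.0, 0.6]
gripper_width: 74.5
gripper_force: 0.0
```

```bash
cat > chk.py <<'E'
from h import *
import sys
from scipy.ndimage import label
w,im=shot("wrist",sys.argv[1]); print("tcp",read_state()['eef_pos'])
h=cv2.cvtColor(im,cv2.COLOR_RGB2HSV)
n=sys.argv[2]; lo,hi={"sage":((40,40,20),(90,255,255)),"navy":((105,50,10),(135,255,255)),"yellow":((17,120,40),(35,255,255)),"white":((0,0,110),(180,60,255))}[n]
m=cv2.morphologyEx(cv2.inRange(h,lo,hi),cv2.MORPH_OPEN,np.ones((3,3)))
k=max(cv2.findContours(m,0,2)[0],key=cv2.contourArea); p=cv2.approxPolyDP(cv2.convexHull(k),2.5,True)[:,0]
print(p.tolist()); print("at z=120:",[onz(w,q,120)[:2].round(1).tolist() for q in p])
E
python3 chk.py w8.png yellow
```

```text
tcp [580.97187752 263.17859623 234.98864415]
[[290, 191], [288, 197], [221, 195], [231, 169], [280, 169]]
at z=120: [[610.0, 264.5], [608.3, 259.4], [552.1, 263.2], [561.8, 285.1], [601.9, 283.6]]
```

View pics/w8.png

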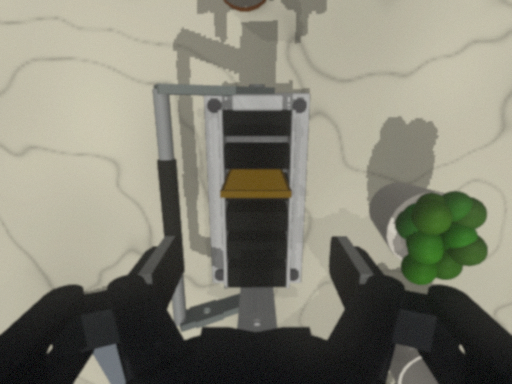

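Yellow stands in slot +36: its top edge at row 195 lies at z≈120, with x from 552 to 610. Next is navy, into slot 0.

Call:
apply_moves(
  plan=[
    [[1,0,-0.4,0,0,0,0],[1,0,-0.8,0,0,0,0],[1,0,-1,0,0,0,0]],
  ],
)

```text
t: 14.82
eef_pos: [580.5, 108.9, 233.8]
eef_rot: [-3.139, 0.003, 1.529]
force: [0.9, 0.7, -0.4]
gripper_width: 85.1
gripper_force: 0.0
```

Call:
apply_moves(
  plan=[
    [[1,0,-0.4,0,0,0,0],[1,0,-0.8,0,0,0,0],[1,0,-1,0,0,0,0]],
  ],
)

```text
t: 15.2
eef_pos: [580.1, -41.0, 233.8]
eef_rot: [-3.139, 0.002, 1.529]
force: [-0.4, 0.3, 0.4]
gripper_width: 85.6
gripper_force: 0.0
```

Call:
apply_moves(
  plan=[
    [[1,-0.1,-0.4,0,0,0,0.03],[1,-0.2,-0.8,0,0,0,0.06],[1,-0.27,-1,0,0,0,0.08]],
  ],
)

```text
t: 15.58
eef_pos: [538.6, -190.5, 233.7]
eef_rot: [-3.138, 0.0, 1.783]
force: [0.6, -0.4, -0.7]
gripper_width: 85.3
gripper_force: 0.0
```

Call:
apply_moves(
  plan=[
    [[1,0,-0.35,0,0,0,0],[1,0,-0.66,0,0,0,0],[1,0,-0.66,-0.15,0,0,0],[1,0,-0.66,-0.2,0,0,0],[1,0,-0.66,-0.2,0,0,0]],
  ],
)

```text
t: 16.2
eef_pos: [540.4, -284.4, 204.1]
eef_rot: [-3.14, -0.002, 1.786]
force: [-0.7, 0.3, -0.3]
gripper_width: 85.8
gripper_force: 0.0
```

Down (y -1.4 → -0.01, z to 91.5), grip, lift.

Call:
apply_moves(
  plan=[
    [[1,0.001,-0.01,-0.25,0,0,0],[1,0.001,-0.01,-0.5,0,0,0],[1,0.001,-0.01,-0.7,0,0,0],[1,0.001,-0.01,-0.75,0,0,0],[1,0.001,-0.01,-0.75,0,0,0]],
  ],
)

```text
t: 16.82
eef_pos: [541.5, -286.8, 93.5]
eef_rot: [3.141, 0.0, 1.785]
force: [0.4, 0.5, 1.8]
gripper_width: 85.1
gripper_force: 0.0
```

Call:
apply_moves(
  plan=[
    [[0.3,0,0,0,0,0,0],[0.2,0,0,0,0,0,0],[0.1,0,0,0,0,0,0],[0.1,0,0,0,0,0,0],[0.1,0,0,0,0,0,0],[0.1,0,0,0,0,0,0]],
  ],
)

```text
t: 17.58
eef_pos: [541.9, -287.5, 94.5]
eef_rot: [3.139, 0.001, 1.784]
force: [-0.9, 0.4, 5.6]
gripper_width: 59.5
gripper_force: 42.3
```

Call:
apply_moves(
  plan=[
    [[0.1,0,0,0.05,0,0,0],[0.1,0,0,0.15,0,0,0],[0.1,0,0,0.35,0,0,0],[0.1,0,0,0.55,0,0,0],[0.1,0,0,0.8,0,0,0],[0.1,0,0,1,0,0,0],[0.1,0,0,1,0,0,0]],
  ],
)

```text
t: 18.45
eef_pos: [542.3, -287.8, 246.6]
eef_rot: [3.137, 0.003, 1.784]
force: [-0.8, 0.7, -1.3]
gripper_width: 59.0
gripper_force: 43.2
```

Call:
apply_moves(
  plan=[
    [[0.1,0.05,0.2,0,0,0,-0.02],[0.1,0.1,0.5,0,0,0,-0.05],[0.1,0.2,0.8,0,0,0,-0.08],[0.1,0.26,1,0,0,0,-0.08]],
  ],
)

```text
t: 18.95
eef_pos: [580.1, -134.2, 242.4]
eef_rot: [-3.141, -0.001, 1.534]
force: [-0.6, -0.5, -0.9]
gripper_width: 59.0
gripper_force: 43.2
```

Call:
apply_moves(
  plan=[
    [[0.1,0,0.35,0,0,0,0],[0.1,0,0.7,0,0,0,0],[0.1,0,1,0,0,0,0]],
  ],
)

```text
t: 19.32
eef_pos: [579.3, 15.1, 242.5]
eef_rot: [-3.141, -0.0, 1.534]
force: [0.8, -0.0, -1.0]
gripper_width: 59.0
gripper_force: 43.2
```

Call:
apply_moves(
  plan=[
    [[0.1,0,0.35,0,0,0,0],[0.1,0,0.7,0,0,0,0],[0.1,0,1,0,0,0,0]],
  ],
)

```text
t: 19.7
eef_pos: [579.2, 165.0, 242.4]
eef_rot: [-3.141, 0.0, 1.534]
force: [0.1, -0.1, -0.7]
gripper_width: 59.0
gripper_force: 43.2
```

Call:
apply_moves(
  plan=[
    [[0.1,0,0.3,0,0,0,0],[0.1,0,0.42,0,0,0,0],[0.1,0,0.42,0,0,0,0],[0.1,0,0.42,-0.25,0,0,0],[0.1,0,0.42,-0.5,0,0,0],[0.1,0,0.42,-0.68,0,0,0],[0.1,0,0.42,-0.7,0,0,0],[0.1,0,0.42,-0.7,0,0,0],[0.1,0,0.42,-0.7,0,0,0]],
  ],
)

```text
t: 20.82
eef_pos: [580.9, 225.7, 139.3]
eef_rot: [3.139, -0.001, 1.532]
force: [0.0, -0.3, -0.5]
gripper_width: 59.3
gripper_force: 43.3
```

Call:
apply_moves(
  plan=[
    [[0.1,0,-0.005,0,0,0,0],[0.1,0,-0.005,-0.05,0,0,0],[0.1,0,-0.005,-0.1,0,0,0],[0.1,0,-0.005,-0.15,0,0,0],[0.1,0,-0.005,-0.2,0,0,0],[0.1,0,-0.005,-0.24,0,0,0],[0.1,0,-0.005,-0.27,0,0,0],[0.1,0,-0.005,-0.285,0,0,0],[0.1,0,-0.005,-0.285,0,0,0],[0.1,0,-0.005,-0.285,0,0,0]],
  ],
)

```text
t: 22.08
eef_pos: [580.0, 225.3, 96.4]
eef_rot: [3.141, -0.001, 1.533]
force: [-5.6, -1.4, 13.3]
gripper_width: 59.4
gripper_force: 44.5
```

Call:
apply_moves(
  plan=[
    [[0.5,0,0,0,0,0,0],[0.75,0,0,0,0,0,0],[0.75,0,0,0,0,0,0],[0.75,0,0,0,0,0,0],[0.75,0,0,0.1,0,0,0],[0.75,0,0,0.3,0,0,0],[0.75,0,0,0.6,0,0,0],[0.75,0,0,0.9,0,0,0],[0.75,0,0,0.95,0,0,0],[0.75,0,0,0.95,0,0,0]],
  ],
)

```text
t: 23.32
eef_pos: [580.1, 225.2, 238.4]
eef_rot: [3.14, -0.001, 1.533]
force: [0.2, -0.2, -1.3]
gripper_width: 74.6
gripper_force: 0.0
```

```bash
python3 chk.py w9.png navy; sed -n 1p /dev/null; python3 - <<'E'
from h import *
im=cv2.imread('pics/w9.png');C=cal("wrist")
h=cv2.cvtColor(im,cv2.COLOR_BGR2HSV);m=cv2.inRange(h,(17,120,40),(35,255,255));k=max(cv2.findContours(m,0,2)[0],key=cv2.contourArea);print("yellow",cv2.boundingRect(k))
P=[580.8,226.7]
print("expected navy top corners px",proj(C,[[550.7,224.9,120],[610.7,222.6,120],[550.9,230.8,120],[610.9,228.6,120]]).round().tolist())
E
```

```text
tcp [579.60191335 224.93664802 237.24032843]
[[288, 193], [221, 191], [230, 169], [278, 167]]
at z=120: [[607.2, 223.9], [550.7, 227.8], [559.5, 246.4], [599.1, 246.6]]
yellow (220, 133, 72, 20)
expected navy top corners px [[222.0, 194.0], [293.0, 194.0], [222.0, 188.0], [293.0, 188.0]]
```

Navy is in. Next is white, into slot -36.

Call:
apply_moves(
  plan=[
    [[1,0,-0.4,0,0,0,0],[1,0,-0.8,0,0,0,0],[1,0,-1,0,0,0,0]],
  ],
)

```text
t: 23.75
eef_pos: [579.0, 70.7, 236.0]
eef_rot: [-3.139, 0.002, 1.529]
force: [-0.6, 0.1, 1.5]
gripper_width: 85.3
gripper_force: 0.0
```

Call:
apply_moves(
  plan=[
    [[1,0,-0.4,0,0,0,0],[1,-0.1,-0.8,0,0,0,0.03],[1,-0.2,-1,0,0,0,0.05]],
  ],
)

```text
t: 24.12
eef_pos: [548.3, -78.9, 235.9]
eef_rot: [-3.138, 0.001, 1.688]
force: [0.1, 0.6, 0.4]
gripper_width: 85.5
gripper_force: 0.0
```

Call:
apply_moves(
  plan=[
    [[1,-0.1,-0.4,0,0,0,0.03],[1,-0.11,-0.8,0,0,0,0.03],[1,-0.11,-1,0,0,0,0.03],[1,-0.11,-1,0,0,0,0.03],[1,-0.11,-1,0,0,0,0.03]],
  ],
)

```text
t: 24.75
eef_pos: [533.1, -223.7, 236.4]
eef_rot: [-3.14, -0.002, 1.785]
force: [-0.4, -0.2, -0.4]
gripper_width: 85.7
gripper_force: 0.0
```

Call:
apply_moves(
  plan=[
    [[1,0,-0.17,-0.1,0,0,0],[1,0,-0.17,-0.2,0,0,0],[1,0,-0.17,-0.2,0,0,0],[1,0,-0.17,-0.2,0,0,0]],
  ],
)

```text
t: 25.25
eef_pos: [534.0, -248.9, 207.8]
eef_rot: [3.141, -0.001, 1.786]
force: [0.2, -0.5, 0.3]
gripper_width: 85.8
gripper_force: 0.0
```

Call:
apply_moves(
  plan=[
    [[1,-0.008,-0.006,-0.25,0,0,0],[1,-0.008,-0.006,-0.5,0,0,0],[1,-0.008,-0.006,-0.7,0,0,0],[1,-0.008,-0.006,-0.77,0,0,0],[1,-0.008,-0.006,-0.77,0,0,0]],
  ],
)

```text
t: 25.88
eef_pos: [532.6, -250.9, 92.4]
eef_rot: [3.142, -0.0, 1.785]
force: [-0.0, -1.0, -0.7]
gripper_width: 85.4
gripper_force: 0.0
```

Call:
apply_moves(
  plan=[
    [[0.3,0,0,0,0,0,0],[0.2,0,0,0,0,0,0],[0.1,0,0,0,0,0,0],[0.1,0,0,0,0,0,0],[0.1,0,0,0,0,0,0],[0.1,0,0,0,0,0,0]],
  ],
)

```text
t: 26.62
eef_pos: [533.2, -251.6, 93.6]
eef_rot: [3.139, 0.001, 1.784]
force: [-0.7, -0.1, 4.7]
gripper_width: 59.7
gripper_force: 41.7
```

Call:
apply_moves(
  plan=[
    [[0.1,0,0,0.05,0,0,0],[0.1,0,0,0.15,0,0,0],[0.1,0,0,0.35,0,0,0],[0.1,0,0,0.55,0,0,0],[0.1,0,0,0.8,0,0,0],[0.1,0,0,1,0,0,0],[0.1,0,0,1,0,0,0]],
  ],
)

```text
t: 27.5
eef_pos: [533.6, -251.9, 245.8]
eef_rot: [3.137, 0.003, 1.784]
force: [0.4, -0.2, -1.1]
gripper_width: 59.0
gripper_force: 43.2
```

Call:
apply_moves(
  plan=[
    [[0.1,0.05,0.2,0,0,0,-0.02],[0.1,0.1,0.5,0,0,0,-0.05],[0.1,0.2,0.8,0,0,0,-0.08],[0.1,0.3,1,0,0,0,-0.08]],
  ],
)

```text
t: 28.0
eef_pos: [577.2, -98.6, 241.8]
eef_rot: [-3.141, -0.001, 1.534]
force: [0.7, 0.6, -0.5]
gripper_width: 59.2
gripper_force: 43.2
```

Call:
apply_moves(
  plan=[
    [[0.1,0,0.35,0,0,0,0],[0.1,0,0.7,0,0,0,0],[0.1,0,1,0,0,0,0]],
  ],
)

```text
t: 28.38
eef_pos: [576.6, 50.9, 241.7]
eef_rot: [-3.141, -0.0, 1.534]
force: [0.3, 0.1, -0.2]
gripper_width: 59.2
gripper_force: 43.3
```

Call:
apply_moves(
  plan=[
    [[0.1,0,0.35,0,0,0,0],[0.1,0,0.7,0,0,0,0],[0.1,0,0.9,0,0,0,0],[0.1,0,0.94,-0.1,0,0,0],[0.1,0,0.94,-0.3,0,0,0],[0.1,0,0.94,-0.5,0,0,0],[0.1,0,0.94,-0.65,0,0,0],[0.1,0,0.94,-0.7,0,0,0],[0.1,0,0.94,-0.7,0,0,0],[0.1,0,0.94,-0.7,0,0,0]],
  ],
)

```text
t: 29.62
eef_pos: [577.9, 189.6, 138.0]
eef_rot: [3.14, -0.0, 1.533]
force: [-0.0, 0.3, -0.9]
gripper_width: 59.2
gripper_force: 43.2
```

Call:
apply_moves(
  plan=[
    [[0.1,0.01,0,0,0,0,0],[0.1,0.01,0,-0.05,0,0,0],[0.1,0.01,0,-0.1,0,0,0],[0.1,0.01,0,-0.15,0,0,0],[0.1,0.01,0,-0.2,0,0,0],[0.1,0.01,0,-0.24,0,0,0],[0.1,0.01,0,-0.27,0,0,0],[0.1,0.01,0,-0.283,0,0,0],[0.1,0.01,0,-0.283,0,0,0],[0.1,0.01,0,-0.283,0,0,0]],
  ],
)

```text
t: 30.88
eef_pos: [578.8, 189.8, 95.6]
eef_rot: [3.141, -0.0, 1.533]
force: [-3.4, -0.7, 9.4]
gripper_width: 59.5
gripper_force: 44.0
```

Call:
apply_moves(
  plan=[
    [[0.5,0,0,0,0,0,0],[0.75,0,0,0,0,0,0],[0.75,0,0,0,0,0,0],[0.75,0,0,0,0,0,0],[0.75,0,0,0.1,0,0,0],[0.75,0,0,0.3,0,0,0],[0.75,0,0,0.6,0,0,0],[0.75,0,0,0.9,0,0,0],[0.75,0,0,0.95,0,0,0]],
  ],
)

```text
t: 32.0
eef_pos: [580.5, 190.3, 241.8]
eef_rot: [3.135, -0.003, 1.533]
force: [-0.3, 0.3, -0.6]
gripper_width: 74.9
gripper_force: 0.0
```

Call:
apply_moves(
  plan=[
    [[1,0,-0.4,0,0,0,0],[1,0,-0.8,0,0,0,0],[1,0,-1,0,0,0,0]],
  ],
)

```text
t: 32.38
eef_pos: [578.3, 35.5, 237.2]
eef_rot: [-3.141, 0.002, 1.529]
force: [0.7, 0.7, 0.0]
gripper_width: 85.5
gripper_force: 0.0
```

Call:
apply_moves(
  plan=[
    [[1,-0.1,-0.4,0,0,0,0.03],[1,-0.2,-0.8,0,0,0,0.06],[1,-0.3,-1,0,0,0,0.08]],
  ],
)

```text
t: 32.75
eef_pos: [532.4, -114.3, 237.1]
eef_rot: [-3.141, 0.001, 1.783]
force: [0.1, 0.9, 0.1]
gripper_width: 85.1
gripper_force: 0.0
```

Call:
apply_moves(
  plan=[
    [[1,-0.03,-0.35,0,0,0,0],[1,-0.03,-0.68,0,0,0,0],[1,-0.03,-0.68,-0.15,0,0,0],[1,-0.03,-0.68,-0.2,0,0,0],[1,-0.03,-0.68,-0.2,0,0,0]],
  ],
)

```text
t: 33.38
eef_pos: [529.1, -211.2, 206.7]
eef_rot: [-3.14, -0.001, 1.786]
force: [0.3, -0.0, 0.9]
gripper_width: 85.4
gripper_force: 0.0
```

Call:
apply_moves(
  plan=[
    [[1,-0.023,-0.022,-0.2,0,0,0],[1,-0.023,-0.022,-0.5,0,0,0],[1,-0.023,-0.022,-0.7,0,0,0],[1,-0.023,-0.022,-0.765,0,0,0],[1,-0.023,-0.022,-0.765,0,0,0]],
  ],
)

```text
t: 34.0
eef_pos: [526.3, -215.2, 92.9]
eef_rot: [3.141, -0.0, 1.785]
force: [0.4, -0.8, 0.7]
gripper_width: 85.2
gripper_force: 0.0
```

Call:
apply_moves(
  plan=[
    [[0.3,0,0,0,0,0,0],[0.2,0,0,0,0,0,0],[0.1,0,0,0,0,0,0],[0.1,0,0,0,0,0,0],[0.1,0,0,0,0,0,0],[0.1,0,0,0,0,0,0]],
  ],
)

```text
t: 34.75
eef_pos: [526.7, -215.9, 93.9]
eef_rot: [3.139, 0.001, 1.784]
force: [-1.3, 0.4, 5.6]
gripper_width: 59.2
gripper_force: 41.8
```

Call:
apply_moves(
  plan=[
    [[0.1,0,0,0.05,0,0,0],[0.1,0,0,0.15,0,0,0],[0.1,0,0,0.35,0,0,0],[0.1,0,0,0.55,0,0,0],[0.1,0,0,0.8,0,0,0],[0.1,0,0,1,0,0,0],[0.1,0,0,1,0,0,0]],
  ],
)

```text
t: 35.62
eef_pos: [527.2, -216.1, 246.0]
eef_rot: [3.136, 0.003, 1.784]
force: [-0.2, 0.4, -0.8]
gripper_width: 59.4
gripper_force: 43.2
```

Call:
apply_moves(
  plan=[
    [[0.1,0.05,0.2,0,0,0,-0.02],[0.1,0.15,0.5,0,0,0,-0.05],[0.1,0.25,0.8,0,0,0,-0.08],[0.1,0.34,1,0,0,0,-0.08]],
  ],
)

```text
t: 36.12
eef_pos: [576.7, -62.8, 242.0]
eef_rot: [-3.141, -0.001, 1.534]
force: [0.4, 0.1, -0.7]
gripper_width: 59.3
gripper_force: 43.3
```

Call:
apply_moves(
  plan=[
    [[0.1,0,0.35,0,0,0,0],[0.1,0,0.7,0,0,0,0],[0.1,0,1,0,0,0,0]],
  ],
)

```text
t: 36.5
eef_pos: [576.1, 86.6, 242.0]
eef_rot: [-3.141, -0.0, 1.534]
force: [0.0, -0.1, -1.0]
gripper_width: 59.0
gripper_force: 43.3
```

Call:
apply_moves(
  plan=[
    [[0.1,0,0.3,0,0,0,0],[0.1,0,0.46,0,0,0,0],[0.1,0,0.46,0,0,0,0],[0.1,0,0.46,-0.2,0,0,0],[0.1,0,0.46,-0.45,0,0,0],[0.1,0,0.46,-0.65,0,0,0],[0.1,0,0.46,-0.7,0,0,0],[0.1,0,0.46,-0.7,0,0,0],[0.1,0,0.46,-0.7,0,0,0]],
  ],
)

```text
t: 37.62
eef_pos: [577.7, 153.3, 138.8]
eef_rot: [3.14, -0.001, 1.533]
force: [0.1, -0.5, -0.7]
gripper_width: 59.8
gripper_force: 43.3
```

Call:
apply_moves(
  plan=[
    [[0.1,0.003,0.005,0,0,0,0],[0.1,0.003,0.005,-0.05,0,0,0],[0.1,0.003,0.005,-0.1,0,0,0],[0.1,0.003,0.005,-0.15,0,0,0],[0.1,0.003,0.005,-0.2,0,0,0],[0.1,0.003,0.005,-0.24,0,0,0],[0.1,0.003,0.005,-0.27,0,0,0],[0.1,0.003,0.005,-0.285,0,0,0],[0.1,0.003,0.005,-0.285,0,0,0],[0.1,0.003,0.005,-0.285,0,0,0]],
  ],
)

```text
t: 38.88
eef_pos: [577.3, 154.3, 95.9]
eef_rot: [3.141, -0.0, 1.533]
force: [-5.6, -1.2, 13.6]
gripper_width: 59.2
gripper_force: 44.5
```

Call:
apply_moves(
  plan=[
    [[0.5,0,0,0,0,0,0],[0.75,0,0,0,0,0,0],[0.75,0,0,0,0,0,0],[0.75,0,0,0,0,0,0],[0.75,0,0,0.1,0,0,0],[0.75,0,0,0.3,0,0,0],[0.75,0,0,0.6,0,0,0],[0.75,0,0,0.9,0,0,0],[0.75,0,0,1,0,0,0],[0.75,0,0,1,0,0,0]],
  ],
)

```text
t: 40.12
eef_pos: [577.8, 154.3, 246.0]
eef_rot: [3.139, -0.001, 1.533]
force: [-0.1, 0.4, -0.8]
gripper_width: 74.8
gripper_force: 0.0
```

```bash
python3 - <<'E'
from h import *
c,i2=shot("scene","c10.png"); w,i3=shot("wrist","w10.png"); print(read_state()['eef_pos'])
np.save('c10.npy',np.array([w[0],w[1],np.tile(w[2],(3,1))]))
cv2.imwrite('pics/comp5.png',np.hstack([cv2.resize(cv2.imread('pics/c10.png')[180:310,220:350],(384,384),interpolation=cv2.INTER_CUBIC),cv2.imread('pics/w10.png')[:,96:496]]))
E
```

```text
[576.65500943 153.99425973 243.59745594]
```

View pics/comp5.png

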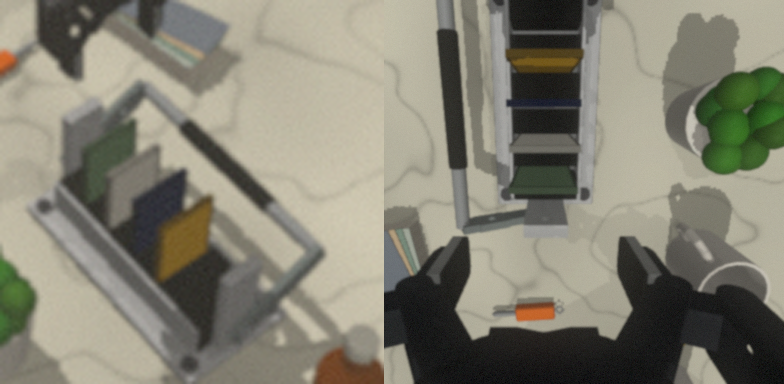

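All four stand at equal height in slots -72 to +36, and the handle is still folded. I'll raise the handle by pushing the bar from the -x side at the empty +72 slot, starting with the closed fingers behind the bar.

Call:
apply_moves(
  plan=[
    [[-1,-0.2,0.3,0,0,0,0],[-1,-0.5,0.6,0,0,0,0],[-1,-0.8,0.9,0,0,0,0],[-1,-0.82,1,0,0,0,0],[-1,-0.82,1,0,0,0,0]],
  ],
)

```text
t: 40.85
eef_pos: [453.6, 304.9, 243.5]
eef_rot: [-3.14, 0.001, 1.536]
force: [0.6, -0.7, -0.3]
gripper_width: -0.2
gripper_force: 0.0
```

Call:
apply_moves(
  plan=[
    [[-1,0,0.05,-0.3,0,0,0],[-1,0,0.05,-0.6,0,0,0],[-1,0,0.05,-0.9,0,0,0],[-1,0,0.05,-1,0,0,0],[-1,0,0.05,-1,0,0,0],[-1,0,0.05,-1,0,0,0]],
  ],
)

```text
t: 41.6
eef_pos: [455.6, 311.9, 96.1]
eef_rot: [3.14, -0.001, 1.532]
force: [-0.6, 0.2, -0.3]
gripper_width: 0.3
gripper_force: 0.0
```

Call:
apply_moves(
  plan=[
    [[-1,0.07,0,-0.04,0,0,0],[-1,0.13,-0.005,-0.03,0,0,0],[-1,0.17,-0.007,0,0,0,0],[-1,0.21,-0.01,0.04,0,0,0],[-1,0.26,-0.01,0.09,0,0,0],[-1,0.3,-0.012,0.133,0,0,0],[-1,0.35,-0.015,0.17,0,0,0],[-1,0.4,-0.015,0.2,0,0,0],[-1,0.46,-0.02,0.22,0,0,0],[-1,0.52,-0.02,0.24,0,0,0],[-1,0.57,-0.022,0.255,0,0,0],[-1,0.61,-0.025,0.265,0,0,0]],
  ],
)

```text
t: 43.1
eef_pos: [546.6, 307.8, 134.6]
eef_rot: [3.141, -0.0, 1.533]
force: [-1.3, 0.9, 0.4]
gripper_width: 0.3
gripper_force: 0.8
```

```bash
python3 - <<'E'
from h import *
c,i2=shot("scene","c11.png"); s,i1=shot("side","s11.png"); st=read_state(); print(st['eef_pos'],st['force'])
cv2.imwrite('pics/comp6.png',np.hstack([cv2.resize(cv2.imread(f'pics/{f}')[r],(400,400),interpolation=cv2.INTER_CUBIC) for f,r in(('c11.png',np.s_[175:315,215:355]),('s11.png',np.s_[105:205,205:305]))]))
E
```

```text
[547.03196421 307.44593555 134.36149936] [0.23594139 0.24194532 0.95282307]
```

View pics/comp6.png

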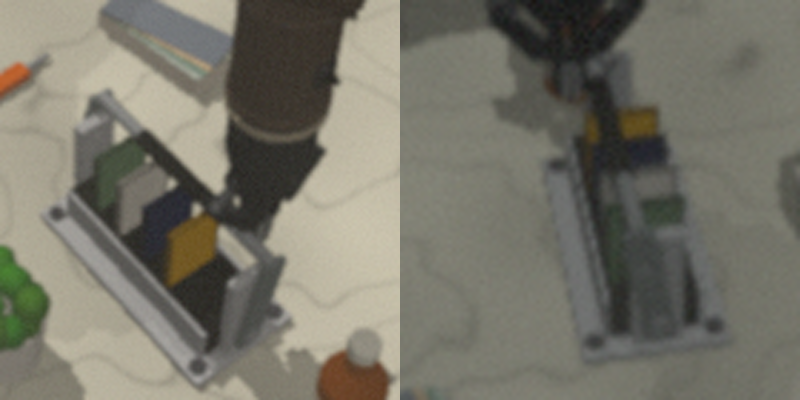

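The bar is following and is nearly upright. I'll push slowly to the stop.

Call:
apply_moves(
  plan=[
    [[-1,0.02,0,0.005,0,0,0],[-1,0.04,0,0.01,0,0,0],[-1,0.06,0,0.01,0,0,0],[-1,0.08,0,0.01,0,0,0],[-1,0.095,0,0.01,0,0,0],[-1,0.095,0,0.01,0,0,0]],
  ],
)

```text
t: 43.95
eef_pos: [560.4, 308.0, 135.9]
eef_rot: [3.141, -0.0, 1.533]
force: [-0.3, -0.3, -0.6]
gripper_width: 0.3
gripper_force: 0.0
```

Call:
apply_moves(
  plan=[
    [[-1,0.01,0,0,0,0,0],[-1,0.02,0,0,0,0,0],[-1,0.03,0,0,0,0,0],[-1,0.03,0,0,0,0,0]],
  ],
)

```text
t: 44.45
eef_pos: [564.0, 308.0, 135.8]
eef_rot: [-3.141, 0.0, 1.533]
force: [-3.4, 0.5, 3.3]
gripper_width: 0.3
gripper_force: 2.0
```

Call:
apply_moves(
  plan=[
    [[-1,0.01,0,0,0,0,0],[-1,0.015,0,0,0,0,0],[-1,0.015,0,0,0,0,0]],
  ],
)

```text
t: 44.82
eef_pos: [564.3, 308.0, 135.7]
eef_rot: [-3.137, 0.001, 1.534]
force: [-12.1, -2.5, 8.3]
gripper_width: 0.2
gripper_force: 6.0
```

The stop is reached (12 N, no further motion). I'll back off and go look at the pin.

Call:
apply_moves(
  plan=[
    [[-1,-0.1,0,0,0,0,0],[-1,-0.3,0,0,0,0,0],[-1,-0.3,0,0.3,0,0,0],[-1,-0.3,0,0.6,0,0,0],[-1,-0.3,0,0.9,0,0,0],[-1,-0.3,-0.3,1,0,0,0],[-1,-0.2,-0.7,1,0,0,0],[-1,-0.1,-1,1,0,0,0]],
  ],
)

```text
t: 45.82
eef_pos: [552.3, 155.3, 286.5]
eef_rot: [3.139, 0.0, 1.532]
force: [0.7, -0.1, 0.2]
gripper_width: -0.0
gripper_force: 0.0
```

Call:
apply_moves(
  plan=[
    [[0.2,0,-0.4,0,0,0,0],[0.2,0,-0.8,0,0,0,0],[0.2,0,-1,0,0,0,0]],
  ],
)

```text
t: 46.2
eef_pos: [551.6, 3.7, 286.1]
eef_rot: [3.14, 0.001, 1.528]
force: [-0.8, 0.8, -0.1]
gripper_width: 50.9
gripper_force: 0.0
```

Call:
apply_moves(
  plan=[
    [[0.2,0,-0.4,-0.2,0,0,0],[0.2,0,-0.8,-0.3,0,0,0],[0.2,0,-0.93,-0.3,0,0,0],[0.2,0,-0.93,-0.3,0,0,0],[0.2,0,-0.93,-0.3,0,0,0]],
  ],
)

```text
t: 46.82
eef_pos: [552.1, -130.3, 241.0]
eef_rot: [3.141, -0.001, 1.534]
force: [0.0, -0.7, 0.3]
gripper_width: 51.4
gripper_force: 0.0
```

```bash
cat > pin.py <<'E'
from h import *
import sys
w,im=shot("wrist",sys.argv[1]); print(read_state()['eef_pos'],-w[1].T@w[2]); np.save(sys.argv[1]+'.npy',np.array([w[0],w[1],np.tile(w[2],(3,1))]))
h=cv2.cvtColor(im,cv2.COLOR_RGB2HSV); m=cv2.inRange(h,(3,150,90),(16,255,255))
k=max(cv2.findContours(m,0,2)[0],key=cv2.contourArea); print(cv2.boundingRect(k))
W=np.array([onz(w,p[0],14)[:2] for p in k],np.float32); print("grip@14",cv2.minAreaRect(W)); print("px",cv2.minAreaRect(k))
E
python3 pin.py w12.png
```

```text
[ 552.1641643  -129.8710785   241.08654481] [553.97269978 -60.74633903 359.47036486]
(197, 212, 107, 120)
grip@14 ((536.3922729492188, -284.71722412109375), (115.8282470703125, 182.35617065429688), 12.204456329345703)
px ((247.58827209472656, 277.35296630859375), (121.26780700683594, 85.85761260986328), 75.96376037597656)
```

View pics/w12.png

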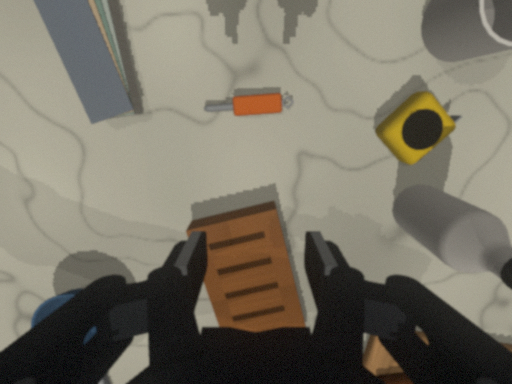

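The pin lies at (258,103), shaft to the left with its tip near (205,106). A second view will check its height.

Call:
apply_moves(
  plan=[
    [[0.2,0,0.3,0,0,0,0],[0.2,0,0.5,0,0,0,0],[0.2,0,0.5,0,0,0,0],[0.2,0,0.5,0,0,0,0]],
  ],
)

```text
t: 47.38
eef_pos: [551.9, -56.2, 241.1]
eef_rot: [3.141, 0.0, 1.534]
force: [-0.2, -0.6, 0.5]
gripper_width: 51.5
gripper_force: 0.0
```

```bash
cat > pin2.py <<'E'
from h import *
shotw=shot("wrist","w13.png")[0]; print(read_state()['eef_pos'])
C=np.load('w12.png.npy'); cs=[(C[0],C[1],C[2][0]),shotw]; obs=[]; tips=[]
for c,f in zip(cs,("w12","w13")):
    im=cv2.imread(f'pics/{f}.png'); h=cv2.cvtColor(im,cv2.COLOR_BGR2HSV); m=cv2.inRange(h,(3,150,90),(16,255,255)); m[185:]=0
    k=max(cv2.findContours(m,0,2)[0],key=cv2.contourArea); r=cv2.minAreaRect(k); print(f,r)
    W=np.array([onz(c,p[0],14)[:2] for p in k],np.float32); print(cv2.minAreaRect(W)); obs.append((c,np.array(r[0])))
    # shaft axis: darker/grey than table, left of grip
    x0=int(min(k[:,0,0])); y0=int(r[0][1]); p=im[y0-10:y0+12,x0-35:x0-2].astype(int); g=p.mean(2); bg=np.median(g)
    ys,xs=np.nonzero(g<bg-25); pts=np.c_[xs+x0-35,ys+y0-10].astype(np.float32)
    if len(pts): v=cv2.fitLine(pts,cv2.DIST_HUBER,0,.01,.01).ravel(); a=onz(c,v[2:],8);b=onz(c,v[2:]+v[:2]*8*np.sign(-v[0]),8); print("shaft mean",a.round(1),"dir",np.degrees(np.arctan2(*(b-a)[[1,0]])).round(1), pts[:,0].min())
print(tri(obs))
E
python3 pin2.py
```

```text
[551.8393911  -56.92256234 241.04098059]
w12 ((256.87939453125, 103.93234252929688), (18.40715980529785, 47.475135803222656), 85.60128784179688)
((555.7583618164062, -57.40647888183594), (53.52225112915039, 20.011146545410156), 2.10746693611145)
shaft mean [511.5 -54.6   8. ] dir -173.0 205.0
w13 ((259.2401428222656, 167.24148559570312), (16.99049186706543, 44.470760345458984), 85.76361083984375)
((555.8493041992188, -56.55915451049805), (53.32853698730469, 20.797882080078125), 2.20942759513855)
shaft mean [511.2 -54.4   8. ] dir -172.2 210.0
(array([555.95044405, -57.26989355,  10.02908764]), [array([ 0., -0.]), array([-0.,  0.])])
```

Call:
apply_moves(
  plan=[
    [[0.2,0.02,0,-0.1,0,0,0.058],[0.2,0.027,0,-0.2,0,0,0.116],[0.2,0.027,0,-0.3,0,0,0.174],[0.2,0.027,0,-0.4,0,0,0.232],[0.2,0.027,0,-0.5,0,0,0.29],[0.2,0.027,0,-0.6,0,0,0.348],[0.2,0.027,0,-0.7,0,0,0.406],[0.2,0.027,0,-0.75,0,0,0.464],[0.2,0.027,0,-0.8,0,0,0.523],[0.2,0.027,0,-0.8,0,0,0.523],[0.2,0.027,0,-0.8,0,0,0.523],[0.2,0.027,0,-0.8,0,0,0.523]],
  ],
)

```text
t: 48.92
eef_pos: [556.1, -56.7, 121.3]
eef_rot: [-3.141, 0.001, -3.11]
force: [0.1, 0.4, -0.6]
gripper_width: 51.2
gripper_force: 0.0
```

```bash
python3 - <<'E'
from h import *
w,im=shot("wrist","w14.png"); print(read_state()['eef_pos'],read_state()['eef_rot'],-w[1].T@w[2])
print(proj(w,[[555.8,-57,14],[494,-57,7],[528,-57,7],[584,-57,7]]).round())
E
```

```text
[556.08983715 -56.61715404 121.25450788] [-3.14137651e+00  6.55206598e-04 -3.10893561e+00] [484.78605054 -60.05101781 239.64012062]
[[256. 198.]
 [259. 119.]
 [258. 163.]
 [255. 227.]]
```

View pics/w14.png

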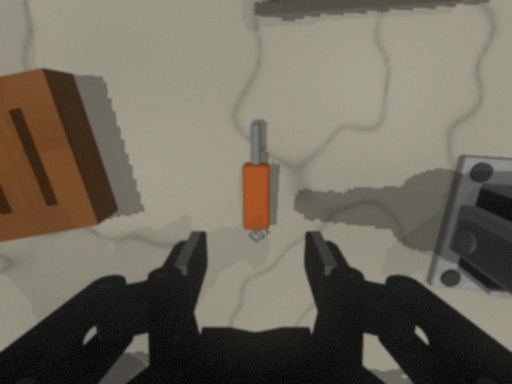

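The pin is aligned with the tool: the grip is centred at (256,197) and the tip is at (257,121), as predicted. I'll descend and grip.

Call:
apply_moves(
  plan=[
    [[0.2,0,0,-0.25,0,0,0],[0.2,0,0,-0.45,0,0,0],[0.2,0,0,-0.57,0,0,0],[0.2,0,0,-0.61,0,0,0],[0.2,0,0,-0.61,0,0,0],[0.2,0,0,-0.61,0,0,0]],
  ],
  squeeze=60,
)

```text
t: 49.72
eef_pos: [556.6, -56.6, 30.3]
eef_rot: [-3.142, 0.002, -3.107]
force: [1.3, -0.1, -0.3]
gripper_width: 51.3
gripper_force: 0.0
```

Call:
apply_moves(
  plan=[
    [[-0.3,0,0,0,0,0,0],[-0.7,0,0,0,0,0,0],[-0.7,0,0,0,0,0,0],[-0.7,0,0,0,0,0,0],[-0.7,0,0,0,0,0,0],[-0.7,0,0,0,0,0,0]],
  ],
)

```text
t: 50.48
eef_pos: [556.3, -56.6, 30.2]
eef_rot: [-3.141, 0.001, -3.107]
force: [-1.2, -0.4, 6.9]
gripper_width: 20.2
gripper_force: 59.0
```

Call:
apply_moves(
  plan=[
    [[-0.7,0,0,0.1,0,0,0],[-0.7,0,0,0.3,0,0,-0.04],[-0.7,0,0,0.5,0,0,-0.1],[-0.7,0.03,0,0.65,0,0,-0.16],[-0.7,0.06,0,0.653,0,0,-0.21],[-0.7,0.1,0,0.653,0,0,-0.27],[-0.7,0.111,0,0.653,0,0,-0.33],[-0.7,0.111,0.1,0.653,0,0,-0.39],[-0.7,0.111,0.2,0.653,0,0,-0.45],[-0.7,0.111,0.3,0.653,0,0,-0.523],[-0.7,0.111,0.4,0.653,0,0,-0.523],[-0.7,0.111,0.4,0.653,0,0,-0.523]],
  ],
)

```text
t: 51.98
eef_pos: [572.6, 5.1, 128.1]
eef_rot: [3.141, -0.001, 1.536]
force: [-0.3, -0.9, 0.0]
gripper_width: 19.9
gripper_force: 58.9
```

```bash
python3 - <<'E'
from h import *
w,im=shot("wrist","w15.png"); s,_=shot("side","s15.png"); c,_=shot("scene","c15.png"); st=read_state();print(st['eef_pos'],st['eef_rot'],-w[1].T@w[2])
p=st['eef_pos'];a=st['eef_rot'][2]; d=np.array([np.cos(a),np.sin(a),0])
print("exp tip w",proj(w,p+62*d+[0,0,-23.2]),"hole w",proj(w,[576,101.3,105]),"s",proj(s,[576,101.3,105]),"c",proj(c,[576,101.3,105]))
np.save('w15.npy',np.array([w[0],w[1],np.tile(w[2],(3,1))]))
cv2.imwrite('pics/comp7.png',np.hstack([cv2.imread('pics/w15.png')[:,96:480],cv2.resize(cv2.imread('pics/s15.png')[110:206,215:311],(384,384),interpolation=cv2.INTER_CUBIC)]))
E
```

```text
[572.51492407   2.57828067 127.75821986] [3.14120496e+00 1.32081672e-04 1.53343089e+00] [574.37672518  74.61218032 246.56659987]
exp tip w [[257.04297159 129.29328479]] hole w [[256.97924473  44.21528414]] s [[269.4217769  170.44502553]] c [[243.74370103 216.12023452]]
```

View pics/comp7.png

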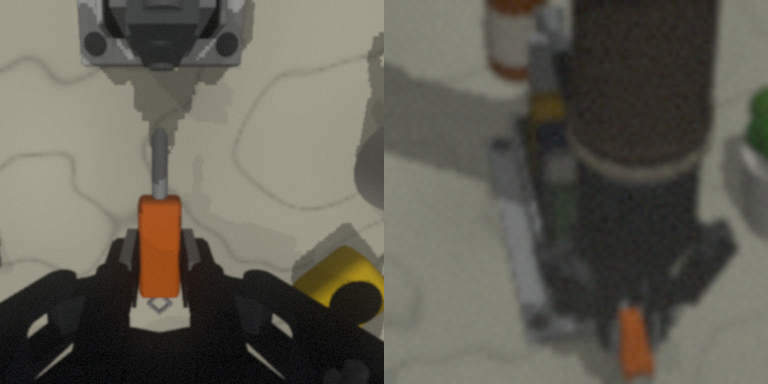

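The pin is level and straight, with its tip at (256,129) as predicted. The handle arm is at the top, around column 250. I'll measure the arm's centre column for the x alignment.

```bash
python3 - <<'E'
from h import *
im=cv2.imread('pics/w15.png')
cv2.imwrite('pics/z15.png',cv2.resize(im[0:140,170:340],(728,600),interpolation=cv2.INTER_CUBIC))
E
```

```text
(no output)
```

View pics/z15.png

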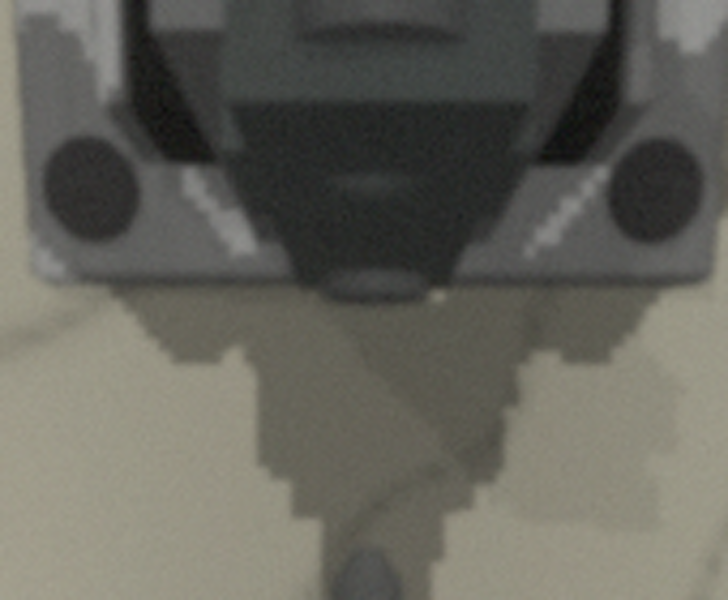

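The hole mouth is visible at pixel (256.9, 42.7) against a predicted (257.0, 44.2). The tip is at column 255.5 against 257, so I'll shift about +0.6 mm in x and approach.

Call:
apply_moves(
  plan=[
    [[-0.7,0.01,0.06,0.003,0,0,0],[-0.7,0.012,0.12,0.003,0,0,0],[-0.7,0.013,0.18,0.003,0,0,0],[-0.7,0.013,0.21,0.003,0,0,0],[-0.7,0.013,0.21,0.003,0,0,0],[-0.7,0.013,0.21,0.003,0,0,0]],
  ],
)

```text
t: 52.88
eef_pos: [574.5, 34.6, 127.8]
eef_rot: [3.142, 0.0, 1.533]
force: [-0.2, 0.1, -0.6]
gripper_width: 20.3
gripper_force: 58.9
```

```bash
python3 - <<'E'
from h import *
w,im=shot("wrist","w16.png"); st=read_state();print(st['eef_pos'],st['eef_rot'])
p=st['eef_pos'];a=st['eef_rot'][2]; d=np.array([np.cos(a),np.sin(a),0])
print("exp tip w",proj(w,p+62*d+[0,0,-23.2]),"hole w",proj(w,[576,101.3,105]))
im=cv2.imread('pics/w16.png'); cv2.imwrite('pics/z16.png',cv2.resize(im[60:200,170:340],(728,600),interpolation=cv2.INTER_CUBIC))
E
```

```text
[574.44669593  34.49472309 127.75985793] [-3.14159046e+00  2.93828323e-04  1.53251071e+00]
exp tip w [[256.73699603 123.89345466]] hole w [[254.61033989 113.38009782]]
```

View pics/z16.png

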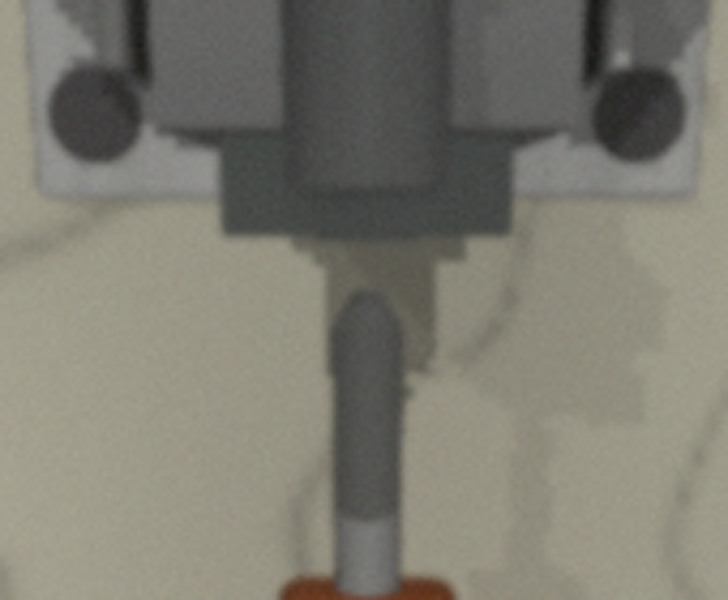

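Pin axis (zoom column 368) and arm centre (366.5) line up. I'll insert slowly.

Call:
apply_moves(
  plan=[
    [[-0.7,0.001,0.03,0.003,0,0,0],[-0.7,0.002,0.06,0.003,0,0,0],[-0.7,0.003,0.08,0.003,0,0,0],[-0.7,0.004,0.1,0.003,0,0,0],[-0.7,0.004,0.12,0.003,0,0,0],[-0.7,0.004,0.12,0.003,0,0,0]],
  ],
)

```text
t: 53.68
eef_pos: [575.0, 53.2, 128.2]
eef_rot: [-3.142, -0.0, 1.533]
force: [0.2, 0.0, -1.4]
gripper_width: 20.3
gripper_force: 58.9
```

Call:
apply_moves(
  plan=[
    [[-0.7,0.001,0.02,0,0,0,0],[-0.7,0.002,0.04,0,0,0,0],[-0.7,0.003,0.06,0,0,0,0],[-0.7,0.004,0.08,0,0,0,0],[-0.7,0.004,0.1,0,0,0,0],[-0.7,0.005,0.115,0,0,0,0],[-0.7,0.005,0.125,0,0,0,0],[-0.7,0.005,0.125,0,0,0,0]],
  ],
)

```text
t: 54.68
eef_pos: [575.8, 71.8, 128.2]
eef_rot: [3.142, -0.0, 1.533]
force: [-0.7, -0.1, -0.0]
gripper_width: 20.1
gripper_force: 58.9
```

Call:
apply_moves(
  plan=[
    [[-0.7,0,0.008,0,0,0,0],[-0.7,0,0.016,0,0,0,0],[-0.7,0,0.024,0,0,0,0],[-0.7,0,0.024,0,0,0,0]],
  ],
)

```text
t: 55.18
eef_pos: [575.8, 75.2, 128.2]
eef_rot: [3.142, 0.0, 1.533]
force: [-0.1, -0.8, -0.0]
gripper_width: 20.2
gripper_force: 59.0
```

Call:
apply_moves(
  plan=[
    [[-0.7,0,0.008,0,0,0,0],[-0.7,0,0.016,0,0,0,0],[-0.7,0,0.02,0,0,0,0],[-0.7,0,0.02,0,0,0,0]],
  ],
)

```text
t: 55.68
eef_pos: [575.8, 75.4, 128.2]
eef_rot: [-3.141, 0.003, 1.531]
force: [-0.7, -8.6, 0.9]
gripper_width: 20.1
gripper_force: 59.2
```

```bash
python3 - <<'E'
from h import *
w,im=shot("wrist","w17.png"); print(read_state()['eef_pos'],read_state()['force'])
h=cv2.cvtColor(im,cv2.COLOR_RGB2HSV); m=cv2.inRange(h,(3,150,60),(16,255,255)); k=max(cv2.findContours(m,0,2)[0],key=cv2.contourArea); x,y,ww,hh=cv2.boundingRect(k); print(x,y,ww,hh)
print("front edge world",onz(w,(x+ww/2,y),112), "rows above grip", im[y-10:y+2,x+ww//2].tolist())
E
```

```text
[575.80166152  75.39486118 128.23634511] [-0.211336   -8.29680905  1.16233976]
234 221 43 77
front edge world [575.87413893  90.76855145 112.        ] rows above grip [[92, 89, 89], [91, 89, 88], [94, 93, 90], [93, 92, 88], [92, 90, 88], [85, 85, 81], [77, 76, 74], [75, 76, 72], [90, 77, 69], [126, 84, 61], [167, 88, 46], [185, 93, 38]]
```

The grip is pressed against the arm with 8.6 N, at the expected home depth. Releasing and retreating upward.

Call:
apply_moves(
  plan=[
    [[-0.7,0,-0.008,0,0,0,0],[-0.2,0,-0.008,0,0,0,0],[0.1,0,-0.008,0,0,0,0],[0.1,0,-0.008,0,0,0,0],[0.1,0,-0.008,0,0,0,0],[0.1,0,-0.008,0.15,0,0,0],[0.1,0,-0.008,0.4,0,0,0],[0.1,0,-0.008,0.7,0,0,0],[0.1,0,-0.3,1,0,0,0],[0.1,0,-0.6,1,0,0,0],[0.1,0,-0.6,1,0,0,0]],
  ],
)

```text
t: 57.1
eef_pos: [575.7, -16.4, 279.1]
eef_rot: [3.14, 0.002, 1.527]
force: [-0.1, 0.3, 0.7]
gripper_width: 47.1
gripper_force: 0.0
```

```bash
python3 - <<'E'
from h import *
w,im=shot("wrist","w18.png"); s,_=shot("side","s18.png");c,_=shot("scene","c18.png"); print(read_state()['eef_pos'],-w[1].T@w[2])
h=cv2.cvtColor(im,cv2.COLOR_RGB2HSV); m=cv2.inRange(h,(3,150,60),(16,255,255)); m[250:]=0; k=max(cv2.findContours(m,0,2)[0],key=cv2.contourArea)
W=np.array([onz(w,p[0],112)[:2] for p in k],np.float32); print(cv2.minAreaRect(W),W.min(0),W.max(0))
cv2.imwrite('pics/comp8.png',np.hstack([cv2.imread('pics/w18.png')[:,100:400],*[cv2.resize(cv2.imread(f'pics/{f}')[r],(240,384),interpolation=cv2.INTER_CUBIC) for f,r in(('s18.png',np.s_[100:216,230:302]),('c18.png',np.s_[185:329,240:330]))]]))
E
```

```text
[575.64023957 -10.79512724 277.90064459] [578.12175449  53.36704946 397.40043967]
((574.856201171875, 72.16831970214844), (52.92134094238281, 19.15680503845215), 87.798828125) [564.8204    45.540993] [585.4088   98.92939]
```

View pics/comp8.png

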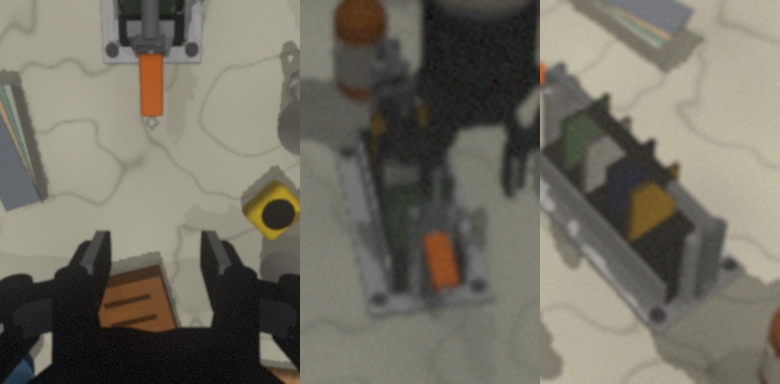

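The pin grip spans y 45.5 to about 100 at z≈112, against the arm face at 101, so it is home within about 2 mm. The handle is upright over the four standing samples and the robot is clear, so I'm handing in.

```bash
python3 -c "
from rig import *
print(close_job())"
```

```text
the job is handed in; nothing more can be done
None
```

Job handed in (no verdict was returned): by the last camera views all four samples present (sage, white, navy, yellow) stand in carrier slots, the handle is upright, and the lock pin is home within about 2 mm.

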